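Pack, latch and vent-seal the watertight box

TASK

Pack the watertight box on the hall shelf for a day on the river: put every one of the travel things lying out on the right (torch, power bank, glasses case and plaster box, whichever are there) inside it, then shut the lid fully and swing the orange latch up until it snaps over the lid. Only then, with the air let out, screw the red vent cap on the lid clockwise until it stops and its ratchet clicks over at least once. Leave the kettlebell, push-up handle, shaker cup and key tray where they stand.

Things in the scene. Friction and masses are not known exactly. Their poses are not given: they have to be found in the camera images.
- box: Watertight box, teal, on non-slip feet: it does not shift, open on top at the start: outside 310 mm (its x) by 190 mm (its y) by 60 mm high without the lid, walls 5 mm, inner floor 6 mm above the shelf, inside 300 by 180 mm. Origin: centre of its underside. The lid's hinge is on its +y side, the latch at the middle of its -y side. With the lid shut the lid's top is 77 mm above the shelf.
- lid (a joint): Lid angle, rad: 0 shut, grows to 1.9 as it opens (past upright, leaning away over the +y side). Stiff hinge: the lid stays at any angle, about 2 to 4 N at its free edge moves it. The lid is a plate 314 by 197 by 16 mm that turns about the box's x direction. No handle: push it over and down from its outer (back) face, and press it home.
- lid_edge (a point): Point on the lid's outer face, at the middle of its length, 12 mm from its free edge and 185 mm from the hinge line. Its z axis is the outward normal of that face (up when shut), its y axis points to the hinge.
- lid_hinge (a point): Middle of the lid's hinge line (99 mm to +y of the box's centre, 62 mm above the shelf); the line runs along the box's x. The outer face lies 15 mm on the outer side of this line.
- latch (a joint): Latch angle, rad: 0 closed (upright against the front, its lip hooked over the ridge on the lid), grows to 1.75 as it swings outward to -y of the box and down; 1.57 is level. Stiff pivot: it stays where it is left. In the last 0.15 rad its springy lip has to ride over the ridge: push its outer face towards the box (+y of the box) near its top with about 10 N (it gives way suddenly) until it snaps and reads under 0.03.
- latch_grip (a point): Place to pinch the latch, in the middle of its width near its free end, 58 mm from the pivot along the plate and 10 mm to its lip side. The latch is an orange plate 46 mm wide (along the box's x), 6 mm thick and 62 mm long from the pivot, with a lip at its free end that stands 24 mm to the side (up when the latch lies open, towards the lid when closed). Its two side edges, 46 mm apart, can be pinched along the box's x from above.
- latch_pivot (a point): Middle of the latch's pivot line, which runs along the box's x, 106 mm to -y of the box's centre and 20 mm above the shelf.
- vent_thread (a joint): How far the vent's threaded insert is screwed in, rad: 0 open, 3.6 at its stop; positive is clockwise seen from above. The cap carries it along with about 0.1 N m.
- vent_cap (a joint): How far the cap has slipped on the insert through its ratchet, rad, positive clockwise, 0 at the start. It slips only once the insert is at its stop (about 0.3 N m), one click each 0.52 rad.
- cap_grip (a point): On the axis of the vent cap, 18 mm above its underside. The cap is a red ribbed cylinder 46 mm across and 28 mm high with a white pointer, standing on a black collar (62 mm across, 6 mm high) on the lid's outer face, 85 mm to +x of the lid's middle. z is the axis. It turns in place and does not rise or sink; it can be taken at any yaw.
- torch_mid (a point): Centre of the torch, dark barrel with yellow square ends, 130 x 34 x 34 mm, about 160 g; long axis is its own x, width y, height z as it is laid out; absent in some starts.
- powerbank_mid (a point): Centre of the white power bank, 110 x 40 x 34 mm, about 220 g; long axis is its own x, width y, height z as it is laid out; absent in some starts.
- glasses_case_mid (a point): Centre of the wine-red hard glasses case, 145 x 42 x 38 mm, about 120 g; long axis is its own x, width y, height z as it is laid out; absent in some starts.
- plaster_box_mid (a point): Centre of the blue plaster box with white lid, 100 x 42 x 40 mm, about 140 g; long axis is its own x, width y, height z as it is laid out; absent in some starts.
- kettlebell: Bystander: grey 4 kg kettlebell, 120 mm across, 183 mm high; origin at the centre of its underside.
- pushup_handle: Bystander: blue push-up handle, 110 x 196 mm, 128 mm high; origin at the centre of its underside.
- shaker: Bystander: green shaker cup, 96 mm across, 195 mm high, light; origin at the centre of its underside.
- key_tray: Bystander: steel key tray, 120 x 190 mm, 18 mm high; origin at the centre of its underside.
Mind the look-alikes: they are no part of the job. What is shaped like the part that bears plaster_box_mid but pink is not meant.

How it is judged:
On the way, in this order (a step that is already met when the one before it is completed fails the run):
1. every travel thing that is there lies in the box and the lid is shut (x of torch_mid in the frame of box between -0.15 and 0.15 m and y of torch_mid in the frame of box between -0.09 and 0.09 m and z of torch_mid in the frame of box between 0 and 0.07 m and x of powerbank_mid in the frame of box between -0.15 and 0.15 m and y of powerbank_mid in the frame of box between -0.09 and 0.09 m and z of powerbank_mid in the frame of box between 0 and 0.07 m and x of glasses_case_mid in the frame of box between -0.15 and 0.15 m and y of glasses_case_mid in the frame of box between -0.09 and 0.09 m and z of glasses_case_mid in the frame of box between 0 and 0.07 m and x of plaster_box_mid in the frame of box between -0.15 and 0.15 m and y of plaster_box_mid in the frame of box between -0.09 and 0.09 m and z of plaster_box_mid in the frame of box between 0 and 0.07 m and value of joint lid below 0.04 rad), for 0.2 s.
2. the latch has snapped over the ridge of the shut lid (value of joint lid below 0.04 rad and value of joint latch below 0.05 rad), for 0.2 s.
3. the vent cap is screwed to its stop and has clicked over at least once (value of joint vent_thread above 3.5 rad and value of joint vent_cap above 0.4 rad), for 0.2 s.
At the end, for the whole second after the job is handed in: Every travel thing present has its centre inside the box (within 150 by 90 mm of its middle, under the rim), lid under 0.04 rad, latch under 0.05 rad, vent insert past 3.5 rad (stop at 3.6), cap slipped over 0.40 rad (one click) and at rest (all of step 2 and all of step 3 and x of torch_mid in the frame of box between -0.15 and 0.15 m and y of torch_mid in the frame of box between -0.09 and 0.09 m and z of torch_mid in the frame of box between 0 and 0.07 m and x of powerbank_mid in the frame of box between -0.15 and 0.15 m and y of powerbank_mid in the frame of box between -0.09 and 0.09 m and z of powerbank_mid in the frame of box between 0 and 0.07 m and x of glasses_case_mid in the frame of box between -0.15 and 0.15 m and y of glasses_case_mid in the frame of box between -0.09 and 0.09 m and z of glasses_case_mid in the frame of box between 0 and 0.07 m and x of plaster_box_mid in the frame of box between -0.15 and 0.15 m and y of plaster_box_mid in the frame of box between -0.09 and 0.09 m and z of plaster_box_mid in the frame of box between 0 and 0.07 m and velocity of joint vent_cap below 0.1 rad/s); the robot touches nothing.
It fails at once if the kettlebell is shoved more than 30 mm or knocked over (distance of kettlebell from where it was at the start of the episode above 0.03 m or angle between kettlebell's own z axis and vertical above 0.5 rad).
It fails at once if the push-up handle is shoved more than 30 mm or knocked over (distance of pushup_handle from where it was at the start of the episode above 0.03 m or angle between pushup_handle's own z axis and vertical above 0.5 rad).
It fails at once if the shaker cup is shoved more than 30 mm or knocked over (distance of shaker from where it was at the start of the episode above 0.03 m or angle between shaker's own z axis and vertical above 0.5 rad).
It fails at once if the key tray is shoved more than 30 mm or knocked over (distance of key_tray from where it was at the start of the episode above 0.03 m or angle between key_tray's own z axis and vertical above 0.5 rad).
Of torch, powerbank, glasses_case, plaster_box only 2 to 4 are there at a start; the rules pass over those that are not, and their reading is None.
At some moment in a run one of torch, powerbank, glasses_case, plaster_box may be knocked a few centimetres aside while the robot is not near it.
Once in a run the grip may slacken for a moment while it holds something.
It also fails if it takes over 210 s, if anything falls off the work surface, if the arm or the gripper's body presses on something with over 40 N, if the wrist force passes 120 N, or if a joint passes its speed limit or range.

ROBOT

A 6-joint arm with a two-finger parallel gripper is mounted at the origin on the work surface. World frame = base frame: x ahead of the robot, y to its left, z up, the work surface at z = 0. Lengths are in m, angles in rad, forces in N, time in s.
With the tool pointing down it reaches from about 0.225 to 0.875 m from the base axis. Payload 3.4 kg.
Tool frame: the origin (TCP) lies at the very end of the fingers, on their centre line; the grasp point (between the pads) lies 19 mm behind it (manip.hold_point_z is the distance from the TCP to the grasp point, in m); z points along the fingers, x is the direction in which the jaws open and shut, and the axes are right-handed (so a half turn about z gives the same grasp; the last joint's range is limited). The gripper opens to 85 mm and grips with 20 to 120 N. Pads are 22 mm wide; open, the fingers measure 114 mm over their backs; the gripper's body (76 mm by 85 mm) begins 54 mm behind the grasp point. The pads swing forward as they close: fully open they stand 13 mm farther back than shut.
Start: joints at [-1.332, 0.276, 1.505, -0, 1.361, -0.121], TCP at [0.202, -0.538, 0.196] pointing down, gripper open.
Joint ranges: [-2.89, 2.89], [-0.75, 2.08], [0.22, 2.7], [-1.18, 4.32], [0.11, 2.71], [-2.7, 2.7]. Speed limits (rad/s): [2.57, 2.57, 3.14, 3.14, 3.14, 3.14].

INTERFACE

Orientations are given as a unit quaternion [w, x, y, z].
In Python, from rig import telemetry, cams, manip, finder gives the robot as it stands. The module is installed in compiled form; this text tells all that it offers.
- The arm moves only by the tool carry_out, never from a script. Its argument "rows" is a list that holds one entry, the list of rows, each a list of 5 numbers: the gripper's target within -1 to 1 (fully open at 1, half-way at 0, shut at -1), then the shift along the world's x, y, z in cm, then the turn about the world's z in rad. A call has 1 to 12 rows; each row shifts and turns the commanded pose from where the row before left it; what a row does not reach is not made up. A row lasts 1/10 s, in which the tool goes at most 50 mm and 8.59 degrees, less where a joint would pass 70% of its speed; a pose out of reach is approached as far as the arm can. A call with a gripper value outside its range is refused whole. The fingers move at their own pace and stop on an object; "force" is the grip in N (left out, the last holds). Time passes only in rows, so rows that do not move let the fingers close. It gives the time, the measured TCP pose, the force and the opening at its end, in the units of the state.
- telemetry.get_state(): the state, without advancing time (a new reading comes with each control period).
- cams.get_image(name): name is "scene" or "top" or "wrist"; returns a dict with "image" (480x640x3 uint8, red, green, blue), "camera_matrix" (3x3 intrinsics, pixels), "eye" and "attitude" of the camera in the world. Camera axes: x right, y down, z forward; pixel columns grow to the right and rows downward; lengths in m; the calibration is good to about 2 mm. A picture is of the moment at which its call begins. There is no depth.
- manip.sign_off(): hands the job in, once; it reports no verdict.
Trained networks look in a picture, given as the dict that the camera call returned (one of the last four; its "shot" number tells which), for a name from the list of things; names that differ only in an ending like _2 or _b are one class to them, and where a whole thing is asked for, a point or a joint stands for the part that bears it (a point fixed in the world has none). Each returns a list of dicts, best first, with "confidence" (0 to 1); they miss things now and then, are a little off and sometimes report something else, mostly with a low value. They report only what shows in the picture. A call takes as long as a camera call. They do not tell look-alikes from the thing itself.
- finder.boxes_of(picture, thing): "xy" ([column, row] in pixels, amid what is visible of it).
The state is a dict: "clock": time; "qpos": joint angles; "qd": joint speeds; "effort": joint torques, N m; "position": TCP position; "ee_rot": TCP orientation; "contact_force": force on the tool from outside, world axes, zero at the start; "moment": the same for the moment, N m; "width": finger opening in m.
Only numpy, scipy, OpenCV 4.12 (cv2) and the standard library are available. Lean on these libraries where they do the work, as an engineer would, in place of code of your own. Each camera call takes 0.05 s, during which the arm holds its last target.

## Working session

There is one attempt and no reset: what is moved stays moved. The work goes in short steps, Python scripts to look and compute and a tool call to move; the robot and the scene stay as the last step left them, time stands still between calls to the robot, and variables do not carry over. Pictures are saved under pics/ and viewed, and the job is handed in when it is done.

Besides the shell and the picture viewer there is one more tool, called after "Emit:" as a command line: name --argument value ..., lists and objects as JSON in quotes. carry_out: Moves the arm, as the interface text tells. Its arguments: {"type":"object","properties":{"rows":{"type":"array","items":{"type":"array","items":{"type":"array","items":{"type":"number"}}}},"force":{"type":"number"}},"required":["rows"]}

```bash
mkdir -p pics; ls; cat > h.py <<'E'
import numpy as np, cv2
from rig import telemetry, cams, manip, finder
def shot(n,f):
    p=cams.get_image(n); cv2.imwrite('pics/'+f,p['image'][:,:,::-1]); return p
E
python3 - <<'E'
from h import *
s=telemetry.get_state(); print(s)
for n in ['scene','top']:
    p=shot(n,n+'0.png'); print(n,p['camera_matrix'],p['eye'],p['attitude'],p['shot'])
    for t in ['box','lid','latch','vent_cap','torch_mid','powerbank_mid','glasses_case_mid','plaster_box_mid','kettlebell','pushup_handle','shaker','key_tray']:
        print(t,[(np.round(d['xy']).tolist(),round(d['confidence'],2)) for d in finder.boxes_of(p,t)])
E
```

```text
pics
{'clock': 0.0, 'qpos': array([-1.33203151e+00,  2.76607967e-01,  1.50616059e+00,  7.28685342e-06,
        1.36070113e+00, -1.21010664e-01]), 'qd': array([-0.00113255, -0.00085336,  0.00085621, -0.00023866,  0.00016154,
        0.0004205 ]), 'effort': array([ 4.67852624e-04, -4.16770756e+01, -2.45806789e+01,  4.22354606e-05,
        1.09406852e-02,  7.33220418e-08]), 'position': array([ 0.20228407, -0.53759476,  0.19512144]), 'ee_rot': array([-6.26093627e-04,  8.22210885e-01, -5.69182203e-01, -6.99164202e-04]), 'contact_force': array([-0.44128491, -0.8033514 , -0.48248301]), 'moment': array([-0.05078597, -0.01923469, -0.00478828]), 'width': 0.08514938203276498}
scene [[567.95419865   0.         324.4170074 ]
 [  0.         567.95419865 245.75575533]
 [  0.           0.           1.        ]] [1.78079762 0.31201975 1.2034762 ] [-0.25641198  0.53315417  0.73268337 -0.33641433] 1
box [([408.0, 285.0], 0.55)]
lid [([442.0, 267.0], 0.89)]
latch [([346.0, 282.0], 0.51)]
vent_cap [([452.0, 289.0], 0.45)]
torch_mid []
powerbank_mid [([244.0, 233.0], 0.8)]
glasses_case_mid []
plaster_box_
[... 352 characters left out ...]
1124   0.         324.64911386]
 [  0.         483.74181124 245.30702214]
 [  0.           0.           1.        ]] [ 0.42688031 -0.05706891  1.35146706] [-0.02718776  0.71462479 -0.69836503  0.02930059] 2
box [([225.0, 229.0], 0.85)]
lid [([182.0, 233.0], 0.91)]
latch [([292.0, 235.0], 0.65)]
vent_cap []
torch_mid [([186.0, 234.0], 0.39), ([366.0, 234.0], 0.17)]
powerbank_mid [([433.0, 286.0], 0.59)]
glasses_case_mid []
plaster_box_mid [([396.0, 342.0], 0.91), ([327.0, 276.0], 0.9), ([485.0, 316.0], 0.9), ([379.0, 295.0], 0.88), ([364.0, 232.0], 0.66)]
kettlebell [([411.0, 174.0], 0.75)]
pushup_handle [([502.0, 249.0], 0.58)]
shaker [([341.0, 154.0], 0.9)]
key_tray [([151.0, 321.0], 0.79)]
```

View pics/scene0.png

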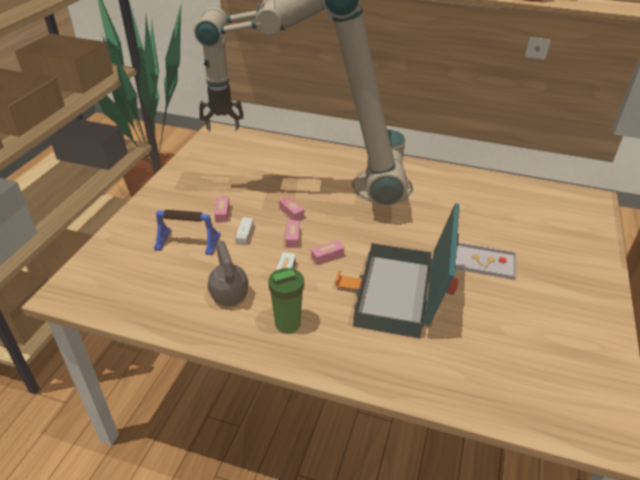

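View pics/top0.png

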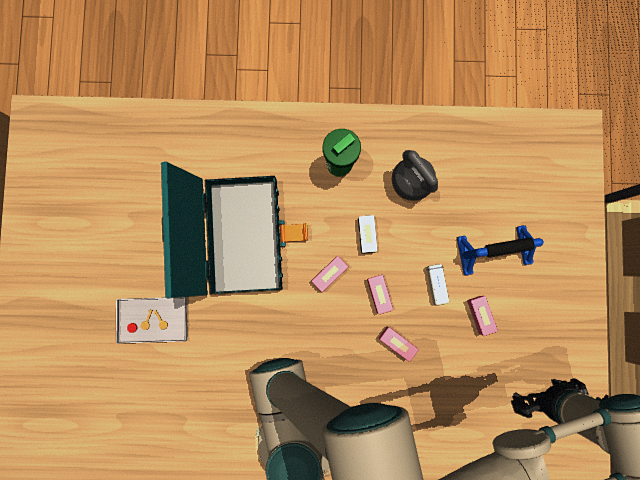

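```bash
cat >> h.py <<'E'
from scipy.spatial.transform import Rotation as R
def rot(p):
    q=np.array(p['attitude']).ravel(); return R.from_quat([q[1],q[2],q[3],q[0]]).as_matrix()
def px2w(p,xy,z):
    K=p['camera_matrix']; d=rot(p)@np.array([(xy[0]-K[0,2])/K[0,0],(xy[1]-K[1,2])/K[1,1],1.]); e=np.array(p['eye'])
    return e+d*(z-e[2])/d[2]
def w2px(p,w):
    K=p['camera_matrix']; c=rot(p).T@(np.array(w)-p['eye']); return K[:2,:2]@(c[:2]/c[2])+K[:2,2]
E
python3 - <<'E'
from h import *
p=cams.get_image('top'); im=p['image'][:,:,::-1]
c=np.vstack([np.hstack([cv2.resize(im[y:y+100,x:x+133],(400,300),interpolation=cv2.INTER_CUBIC) for x,y in r]) for r in [[(190,165),(300,200)],[(380,240),(330,240)]]])
cv2.imwrite('pics/crops.png',c)
hsv=cv2.cvtColor(p['image'],cv2.COLOR_RGB2HSV)
for nm,(lo,hi,roi) in {'wh':((0,0,190),(180,40,255),(340,200,130,120))}.items():
    m=cv2.inRange(hsv,lo,hi); x,y,w,h=roi
    mm=np.zeros_like(m); mm[y:y+h,x:x+w]=m[y:y+h,x:x+w]
    for ct in cv2.findContours(mm,0,2)[0]:
        if cv2.contourArea(ct)>40:
            r=cv2.minAreaRect(ct); print(r, [px2w(p,b,.037).round(4) for b in cv2.boxPoints(r)], px2w(p,r[0],.04),px2w(p,r[0],.034))
q=cams.get_image('scene'); im=q['image'][:,:,::-1]
cv2.imwrite('pics/sc.png',cv2.resize(im[190:345,150:350],None,fx=4,fy=3.8,interpolation=cv2.INTER_CUBIC)[:600])
# box corners
for xy in [(207,181),(276,177),(282,291),(212,294)]: print(px2w(p,xy,.06))
E
```

```text
((439.1690368652344, 285.7898864746094), (35.312400817871094, 12.763136863708496), 79.04593658447266) [array([ 0.4724, -0.3463,  0.037 ]), array([ 0.4798, -0.3803,  0.037 ]), array([ 0.3865, -0.3988,  0.037 ]), array([ 0.3792, -0.3649,  0.037 ])] [ 0.42931974 -0.3718994   0.04      ] [ 0.4293309  -0.37333976  0.034     ]
((367.73150634765625, 233.4303436279297), (36.16967010498047, 14.837623596191406), 84.5596694946289) [array([ 0.6145, -0.151 ,  0.037 ]), array([ 0.6193, -0.1915,  0.037 ]), array([ 0.5207, -0.2023,  0.037 ]), array([ 0.5159, -0.1621,  0.037 ])] [ 0.56713201 -0.17646168  0.04      ] [ 0.56777366 -0.17700791  0.034     ]
[0.69739431 0.26234033 0.06      ]
[0.71279239 0.07619386 0.06      ]
[0.40593499 0.05077091 0.06      ]
[0.3937742  0.23623811 0.06      ]
```

View pics/crops.png

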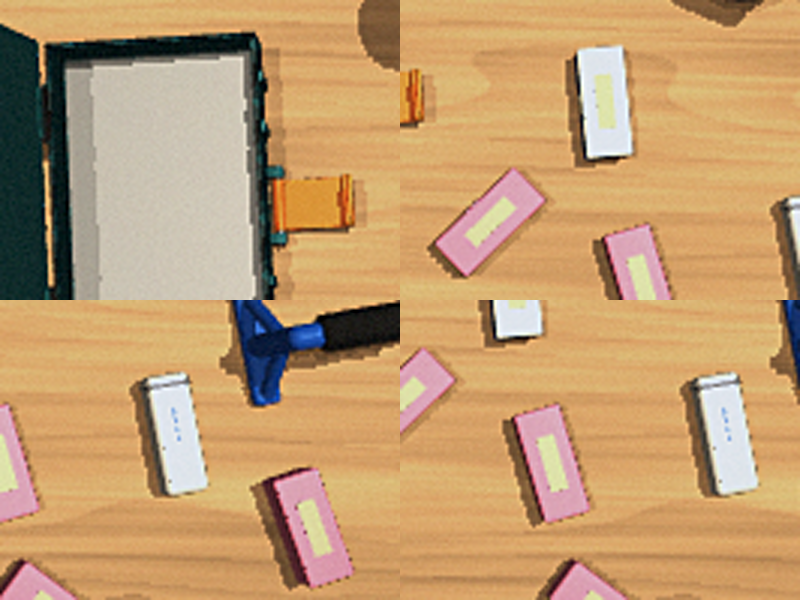

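View pics/sc.png

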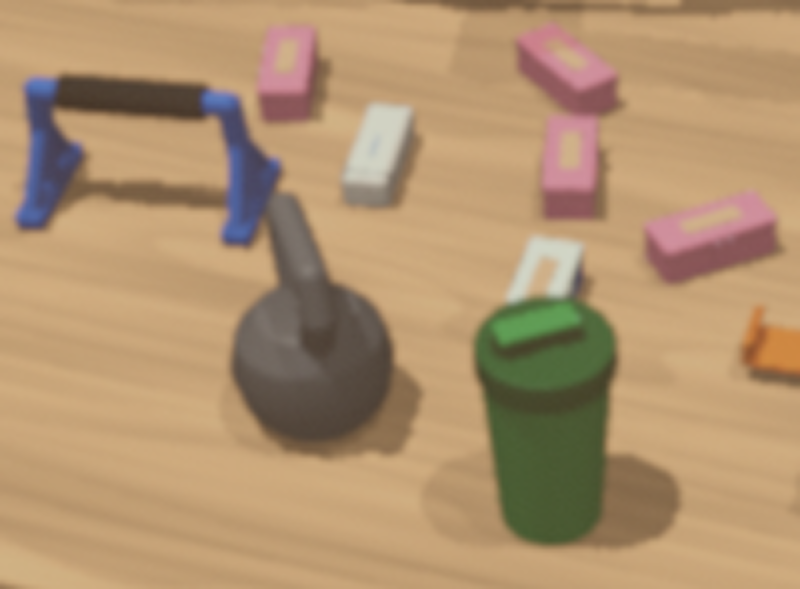

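Emit:
carry_out --rows '[[[0.7,2.9,2.1,0,-0.02],[0.7,2.9,2.1,0,-0.02],[0.7,2.9,2.1,0,-0.02],[0.7,2.9,2.1,0,-0.02],[0.7,2.9,2.1,0,-0.02],[0.7,2.9,2.1,0,-0.02],[0.7,2.9,2.1,0,-0.02],[0.7,2.9,2.1,0,-0.02],[0.7,0,0,0,0],[0.7,0,0,0,0]]]' --force 45

```text
clock: 2.4
position: [0.4347, -0.3698, 0.1959]
ee_rot: [0.0, 0.775, -0.632, -0.0]
contact_force: [-0.7, -0.7, 0.4]
width: 0.0727
```

```bash
cat >> h.py <<'E'
def tcp():
    s=telemetry.get_state(); q=s['ee_rot']; M=R.from_quat([q[1],q[2],q[3],q[0]]).as_matrix()
    print('t',round(s['clock'],2),'pos',s['position'].round(4),'yawx',round(np.arctan2(M[1,0],M[0,0]),3),'zax',M[:,2].round(3),'F',s['contact_force'].round(1),'M',s['moment'].round(2),'w',round(s['width'],4)); return s
E
python3 - <<'E'
from h import *
tcp()
p=shot('wrist','w1.png')
c,s_=np.cos(.196),np.sin(.196)
im=p['image'][:,:,::-1].copy()
for a in(-55,55):
  for b in (-20,20):
    w=[.437+(a*c-b*s_)/1e3,-.371+(a*s_+b*c)/1e3,.034]; x=w2px(p,w); cv2.circle(im,tuple(int(v) for v in x),4,(0,0,255),1)
cv2.imwrite('pics/w1.png',im)
q=shot('top','t1.png'); im=q['image'][:,:,::-1].copy()
def box(cx,cy,yaw):
    c,s=np.cos(yaw),np.sin(yaw)
    f=lambda x,y,z:tuple(int(round(v*4)) for v in (w2px(q,[cx+x*c-y*s,cy+x*s+y*c,z])-[180,150]))
    return [f(x,y,z) for x,y,z in [(-.155,-.095,.06),(.155,-.095,.06),(.155,.095,.06),(-.155,.095,.06),(-.15,-.09,.006),(.15,-.09,.006),(.15,.09,.006),(-.15,.09,.006)]]
big=cv2.resize(im[150:300,180:330],None,fx=4,fy=4)
for pt in box(.5525,.1565,.083): cv2.circle(big,pt,3,(0,0,255),1)
cv2.imwrite('pics/bx.png',big)
E
```

```text
t 2.4 pos [ 0.4347 -0.3698  0.1959] yawx -1.369 zax [-0.001 -0.    -1.   ] F [-0.7 -0.7  0.4] M [-0.01  0.01 -0.02] w 0.0727
```

View pics/w1.png

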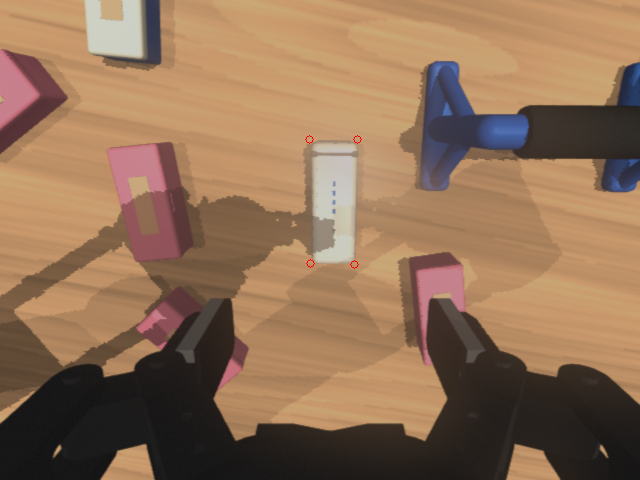

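View pics/bx.png

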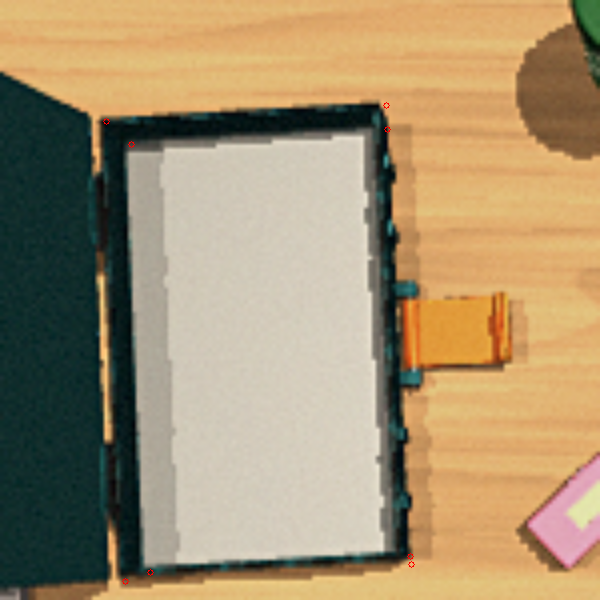

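Emit:
carry_out --rows '[[[0.7,0.2,-0.1,-3.0,0],[0.7,0,0,-3.0,0],[0.7,0,0,-3.0,0],[0.7,0,0,-3.0,0],[0.7,0,0,-3.0,0],[0.7,0,0,-2.5,0],[0.7,0,0,-1.2,0],[0.7,0,0,0,0],[-1,0,0,0,0],[-1,0,0,0,0],[-1,0,0,0,0],[-1,0,0,0,0]]]' --force 45

```text
clock: 3.7
position: [0.437, -0.3717, 0.01]
ee_rot: [0.0, 0.774, -0.633, 0.001]
contact_force: [-0.2, -0.0, -0.4]
width: 0.0144
```

Emit:
carry_out --rows '[[[-1,0,0,0,0],[-1,0,0,0,0],[-1,0,0,0.5,0],[-1,0,0,1.5,0],[-1,0,0,3,0],[-1,0,0,3,0],[-1,0,0,3,0],[-1,0,0,3,0],[-1,0,0,3,0],[-1,0,0,0,0]]]'

```text
clock: 4.7
position: [0.4386, -0.3734, 0.1842]
ee_rot: [0.001, 0.774, -0.633, 0.005]
contact_force: [0.3, -0.2, 0.1]
width: -0.0003
```

```bash
python3 - <<'E'
from h import *
tcp()
p=shot('wrist','w2.png')
E
```

```text
t 4.7 pos [ 0.4386 -0.3734  0.1842] yawx -1.371 zax [ 0.007 -0.007 -1.   ] F [ 0.3 -0.2  0.1] M [-0.06 -0.03  0.01] w -0.0003
```

View pics/w2.png

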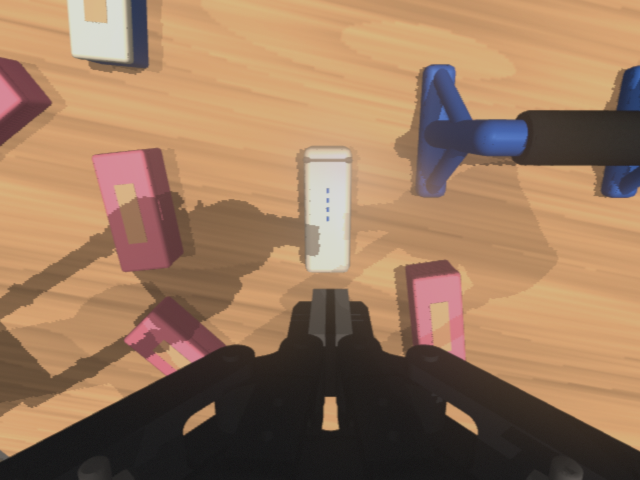

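```bash
python3 - <<'E'
from h import *
s=tcp()
for n in ['wrist','top']:
    p=cams.get_image(n); 
    print(n,p['eye'],[ (d['xy'],round(d['confidence'],2),px2w(p,d['xy'],.034).round(4)) for d in finder.boxes_of(p,'powerbank_mid')])
    print('tcp px',w2px(p,s['position']), w2px(p,[*s['position'][:2],0.034]))
    if n=='top': cv2.imwrite('pics/t2.png',cv2.resize(p['image'][200:350,300:500,::-1],None,fx=4,fy=4))
E
```

```text
t 4.75 pos [ 0.4376 -0.3723  0.1817] yawx -1.371 zax [ 0.004 -0.004 -1.   ] F [ 0.1 -0.5 -0.1] M [-0.    0.03 -0.03] w -0.0
wrist [ 0.50817282 -0.35703647  0.36007176] [([329.7, 206.5], 0.65, array([ 0.4414, -0.3713,  0.034 ]))]
tcp px [330.88776564 277.58227419] [329.96237221 211.1382707 ]
top [ 0.42688031 -0.05706891  1.35146706] [([433.7, 281.4], 0.76, array([ 0.4409, -0.3584,  0.034 ]))]
tcp px [453.44771658 282.58355093] [438.80782568 282.7450376 ]
```

View pics/t2.png

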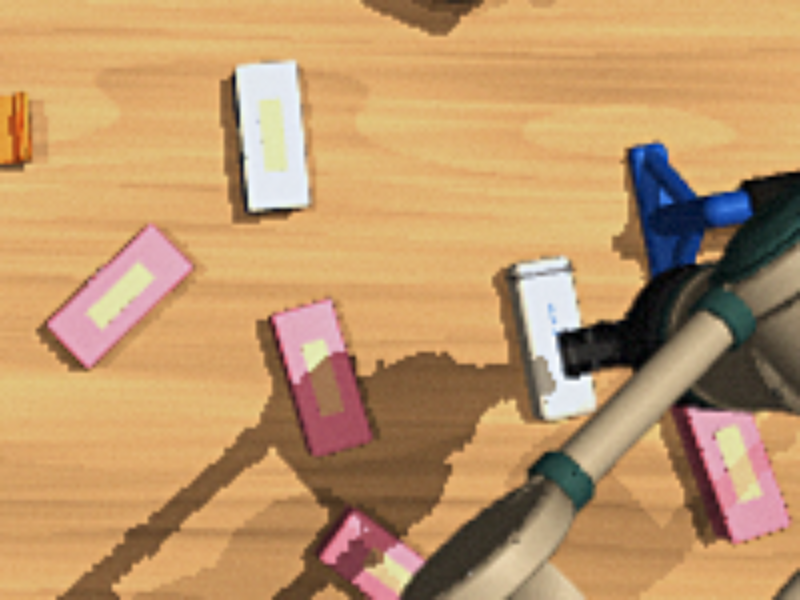

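Emit:
carry_out --rows '[[[0.4,0.1,0.1,-2.5,0],[0.4,0,0,-3.0,0],[0.4,0,0,-3.0,0],[0.4,0,0,-3.0,0],[0.4,0,0,-3.0,0],[0.4,0,0,-2.5,0],[0.4,0,0,0,0],[0.4,0,0,0,0]]]' --force 45

```text
clock: 5.75
position: [0.437, -0.3697, 0.0083]
ee_rot: [-0.0, 0.774, -0.633, -0.001]
contact_force: [0.5, 0.1, 0.6]
width: 0.0593
```

```bash
python3 - <<'E'
from h import *
tcp()
p=shot('wrist','w3.png')
shot('scene','s3.png')
E
```

```text
t 5.75 pos [ 0.437  -0.3697  0.0083] yawx -1.371 zax [-0.002  0.002 -1.   ] F [0.5 0.1 0.6] M [ 0.04  0.02 -0.03] w 0.0593
```

View pics/w3.png

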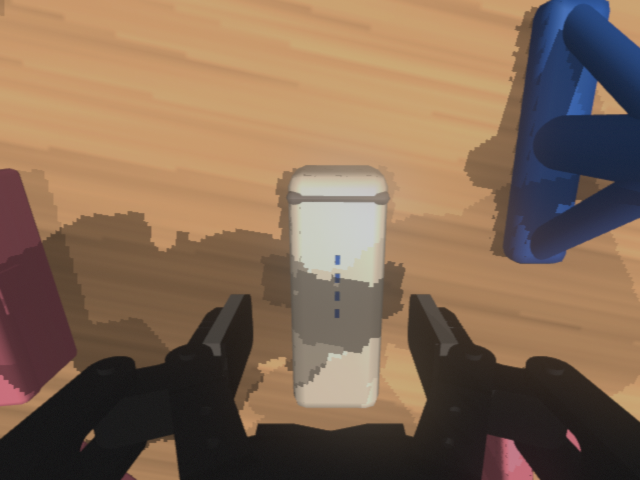

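View pics/s3.png

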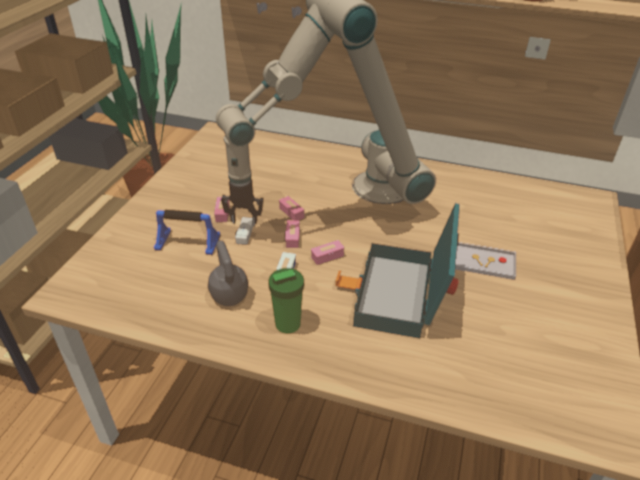

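Emit:
carry_out --rows '[[[0.2,0,0,-0.4,0],[0.0,0,0,0,0],[-0.15,0,0,0,0],[-0.3,0,0,0,0],[-0.3,0,0,0,0]]]' --force 45

```text
clock: 6.35
position: [0.4375, -0.3703, 0.0053]
ee_rot: [0.0, 0.774, -0.633, 0.0]
contact_force: [-0.5, 0.1, 0.2]
width: 0.03
```

```bash
python3 - <<'E'
from h import *
tcp()
p=shot('wrist','w4.png')
E
```

```text
t 6.35 pos [ 0.4375 -0.3703  0.0053] yawx -1.371 zax [ 0. -0. -1.] F [-0.5  0.1  0.2] M [-0.04  0.02 -0.03] w 0.03
```

View pics/w4.png

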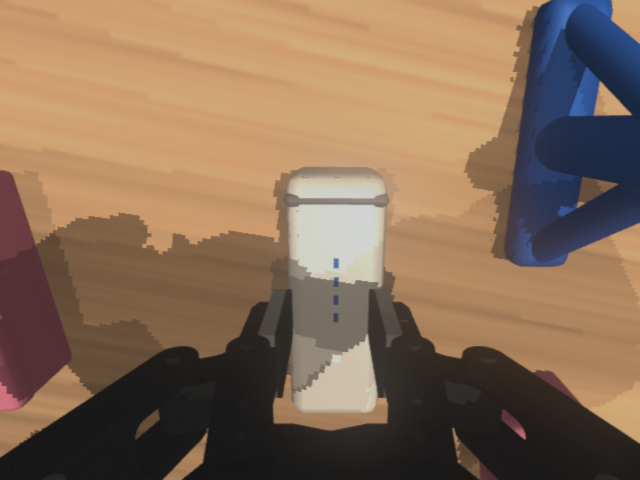

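Emit:
carry_out --rows '[[[-1,0,0,0,0],[-1,0,0,0,0],[-1,0,0,0,0]]]' --force 45

```text
clock: 6.7
position: [0.4375, -0.3702, 0.005]
ee_rot: [0.0, 0.774, -0.633, 0.0]
contact_force: [0.4, 0.5, -0.2]
width: -0.0001
```

```bash
python3 - <<'E'
from h import *
tcp()
p=shot('wrist','w5.png')
p=shot('scene','s5.png'); cv2.imwrite('pics/s5.png',cv2.resize(p['image'][150:270,170:330,::-1],None,fx=5,fy=5,interpolation=2))
E
```

```text
t 6.7 pos [ 0.4375 -0.3702  0.005 ] yawx -1.371 zax [ 0. -0. -1.] F [ 0.4  0.5 -0.2] M [-0.01  0.01  0.01] w -0.0001
```

View pics/w5.png

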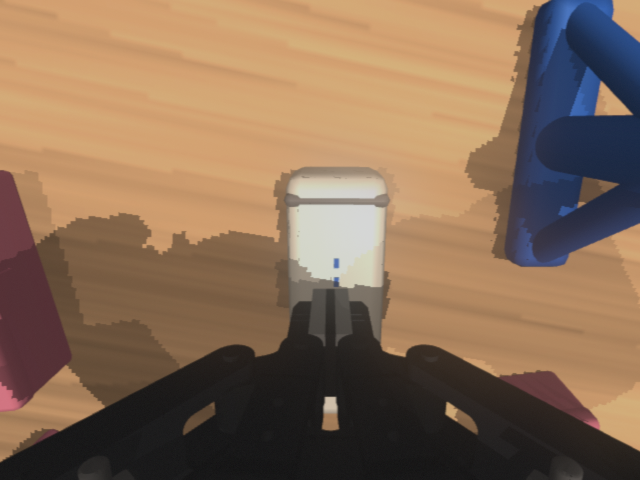

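View pics/s5.png

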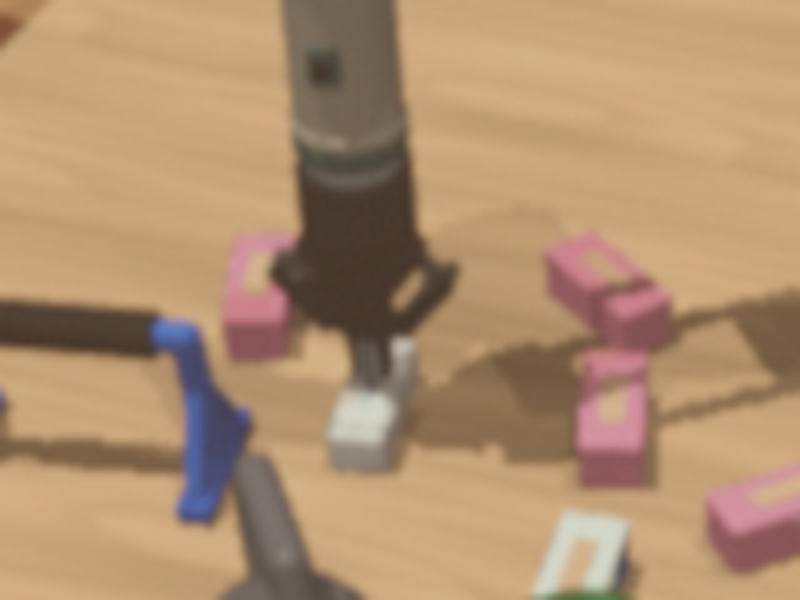

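```bash
python3 - <<'E'
from h import *
s=tcp()
for n in ['wrist','scene','top']:
    p=cams.get_image(n); im=p['image'][:,:,::-1].copy()
    print(n,p['eye'],p['camera_matrix'][0,0], 'tcp',w2px(p,s['position']).round(1))
    def dot(w,col):
        x=w2px(p,w); cv2.drawMarker(im,tuple(int(round(v)) for v in x),col,0,7,1)
    c,s_=np.cos(.196),np.sin(.196)
    for a in(-55,55):
      for b in (-20,20):
        for z in (0,.034): dot([.4385+(a*c-b*s_)/1e3,-.371+(a*s_+b*c)/1e3,z],(0,0,255))
    dot(s['position'],(0,255,0))
    dot(s['position']+[0,0,.03],(255,255,0))
    if n=='wrist': cv2.imwrite('pics/cw.png',im)
    if n=='scene': cv2.imwrite('pics/cs.png',cv2.resize(im[150:270,170:330],None,fx=5,fy=5,interpolation=0))
    if n=='top': cv2.imwrite('pics/ct.png',cv2.resize(im[230:350,380:540],None,fx=5,fy=5,interpolation=0))
E
```

```text
t 6.8 pos [ 0.4374 -0.3702  0.005 ] yawx -1.371 zax [-0. -0. -1.] F [0.2 0.9 0.5] M [-0.01  0.08 -0.06] w -0.0003
wrist [ 0.5087467  -0.35566465  0.18314011] 397.10786791020774 tcp [330.9 277.6]
scene [1.78079762 0.31201975 1.2034762 ] 567.9541986544218 tcp [244.5 234.1]
top [ 0.42688031 -0.05706891  1.35146706] 483.7418112435664 tcp [435.5 282.8]
```

View pics/cw.png

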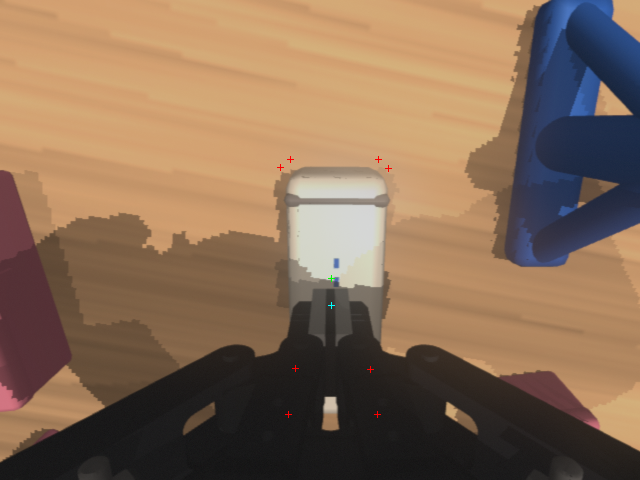

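View pics/cs.png

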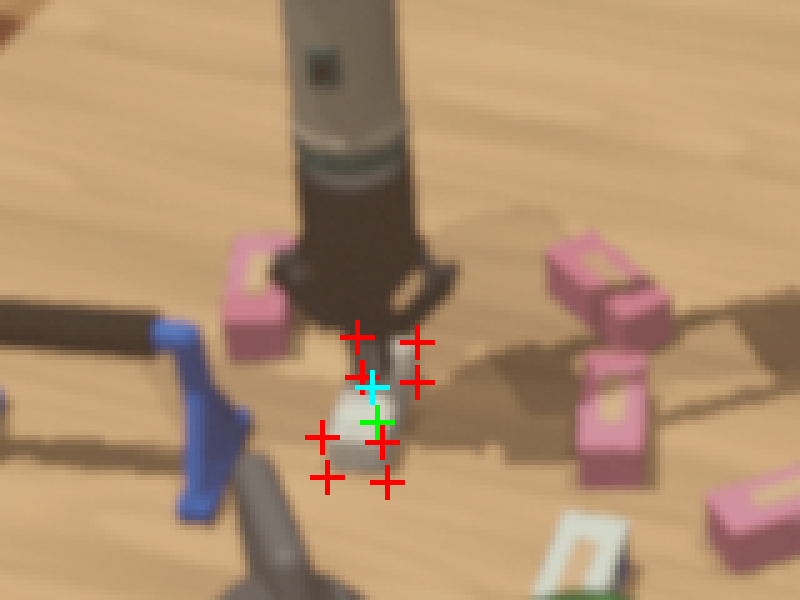

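View pics/ct.png

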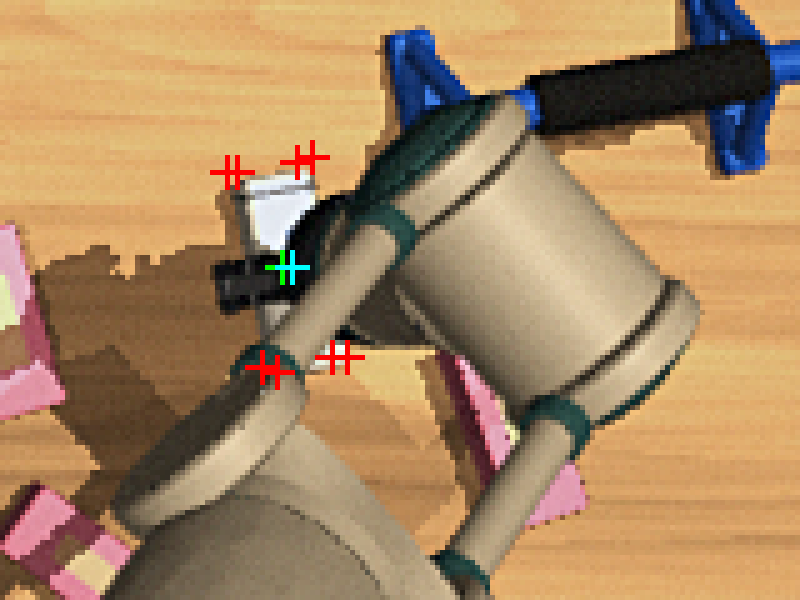

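Emit:
carry_out --rows '[[[-1,0,0,-0.2,0],[-1,0,0,-0.2,0],[-1,0,0,0,0]]]'

```text
clock: 7.25
position: [0.4372, -0.37, 0.0006]
ee_rot: [-0.0, 0.774, -0.633, -0.0]
contact_force: [0.0, 0.0, -0.0]
width: 0.0002
```

```bash
python3 - <<'E'
from h import *
s=tcp()
p=shot('wrist','w6.png')
p=shot('scene','s6.png'); cv2.imwrite('pics/s6.png',cv2.resize(p['image'][190:260,200:290,::-1],None,fx=8,fy=8,interpolation=2))
E
```

```text
t 7.25 pos [ 0.4372 -0.37    0.0006] yawx -1.371 zax [-0.001  0.    -1.   ] F [ 0.  0. -0.] M [-0.03 -0.02 -0.  ] w 0.0002
```

View pics/w6.png

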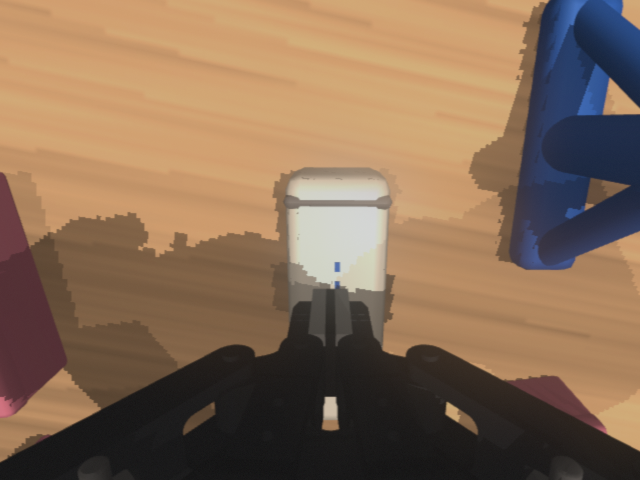

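View pics/s6.png

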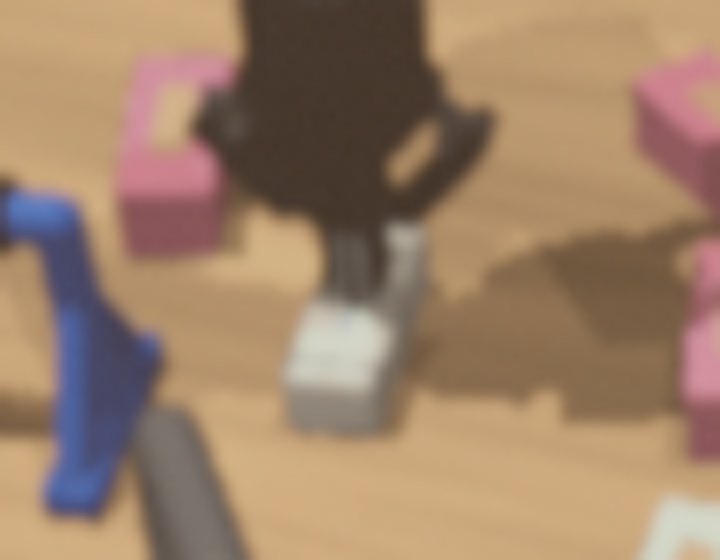

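Emit:
carry_out --rows '[[[-1,0,0,-0.3,0],[-1,0,0,-0.3,0],[-1,0,0,0,0]]]'

```text
clock: 7.65
position: [0.4378, -0.3706, -0.0014]
ee_rot: [0.0, 0.774, -0.633, 0.001]
contact_force: [-4.2, 3.9, 23.5]
width: -0.0
```

```bash
python3 - <<'E'
from h import *
s=tcp(); print(s['qpos'].tolist(),s['effort'])
E
```

```text
t 7.65 pos [ 0.4378 -0.3706 -0.0014] yawx -1.371 zax [ 0.001 -0.002 -1.   ] F [-4.2  3.9 23.5] M [0.76 0.71 0.03] w -0.0
[-0.8235984428205075, 0.4482243032985116, 1.7824046329351162, -0.000286160159209117, 0.9088198849217881, 0.547343108325592] [-2.64358409e-01 -3.25271201e+01 -1.53924859e+01  7.88481161e-02
 -2.17325941e+00 -1.36242073e-03]
```

Emit:
carry_out --rows '[[[-1,0,0,2,0],[-1,0,0,3,0],[-1,0,0,2,0],[-1,3,4,0,0],[-1,3.2,4,0,0],[-1,0,0,-2,0],[-1,0,0,-3,0],[-1,0,0,0,0],[-1,0,0,0,0]]]'

```text
clock: 8.55
position: [0.4984, -0.291, 0.0148]
ee_rot: [0.0, 0.774, -0.633, -0.001]
contact_force: [0.6, -0.8, 0.6]
width: -0.0
```

```bash
python3 - <<'E'
from h import *
s=tcp()
p=shot('wrist','w7.png')
p=cams.get_image('scene');im=p['image'][:,:,::-1].copy(); x=w2px(p,s['position']);print(x); cv2.circle(im,tuple(int(round(v)) for v in x),1,(0,255,0),-1)
a=cv2.resize(im[190:260,200:300],None,fx=6,fy=6,interpolation=2)
p=cams.get_image('top');im=p['image'][:,:,::-1].copy(); x=w2px(p,s['position']);print(x); cv2.circle(im,tuple(int(round(v)) for v in x),1,(0,255,0),-1)
b=cv2.resize(im[220:320,370:470],(420,420),interpolation=2)
cv2.imwrite('pics/s7.png',np.hstack([a[:420,:380],b]))
E
```

```text
t 8.55 pos [ 0.4984 -0.291   0.0148] yawx -1.371 zax [-0.001  0.001 -1.   ] F [ 0.6 -0.8  0.6] M [-0.01 -0.01  0.02] w -0.0
[259.30586541 247.78956542]
[407.87721516 260.05652019]
```

View pics/s7.png

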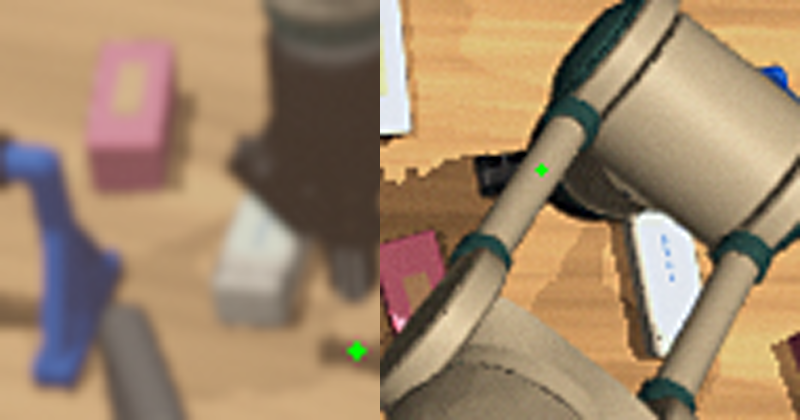

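View pics/w7.png

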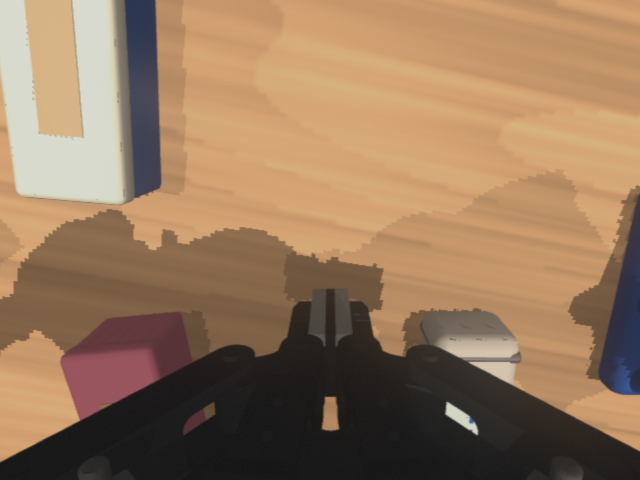

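Emit:
carry_out --rows '[[[-1,0,0,-2,0],[-1,0,0,-1.4,0],[-1,0,0,-0.3,0],[-1,0,0,-0.2,0],[-1,0,0,0,0]]]'

```text
clock: 9.2
position: [0.4992, -0.2918, -0.0232]
ee_rot: [-0.0, 0.774, -0.633, 0.001]
contact_force: [-0.2, -0.8, 0.2]
width: 0.0001
```

Emit:
carry_out --rows '[[[-1,0,0,-0.3,0],[-1,0,0,-0.3,0],[-1,0,0,0,0],[-1,0,0,-0.2,0],[-1,0,0,0,0]]]'

```text
clock: 9.7
position: [0.4985, -0.2911, -0.0322]
ee_rot: [0.0, 0.774, -0.633, -0.0]
contact_force: [-0.7, 0.6, -0.8]
width: 0.0006
```

Emit:
carry_out --rows '[[[-1,0,0,-0.2,0],[-1,0,0,0,0],[-1,0,0,-0.2,0],[-1,0,0,0,0]]]'

```text
clock: 10.1
position: [0.4989, -0.2913, -0.0352]
ee_rot: [0.0, 0.774, -0.633, 0.0]
contact_force: [-0.9, 0.2, 5.3]
width: -0.0002
```

```bash
python3 - <<'E'
from h import *
s=tcp(); w=s['position']+[0,0,.0345]
p=cams.get_image('scene');im=p['image'][:,:,::-1].copy(); x=w2px(p,w);print(x); 
a=cv2.resize(im[215:265,230:290],None,fx=10,fy=10,interpolation=2)
cv2.drawMarker(a,tuple(int(v) for v in (x-[230,215]+.5)*10),(0,255,0),0,12,1)
cv2.imwrite('pics/s8.png',a)
p=shot('wrist','w8.png'); print(p['eye'],w2px(p,s['position']),w2px(p,w))
E
```

```text
t 10.1 pos [ 0.4989 -0.2913 -0.0352] yawx -1.371 zax [ 0. -0. -1.] F [-0.9  0.2  5.3] M [0.14 0.17 0.  ] w -0.0002
[259.43694089 251.5157372 ]
[ 0.5700783  -0.2766754   0.14294284] [330.87805875 277.60804454] [330.9609453  310.46098034]
```

View pics/s8.png

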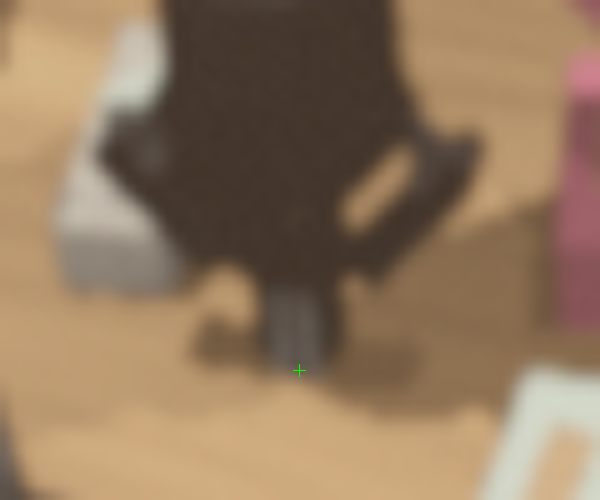

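View pics/w8.png

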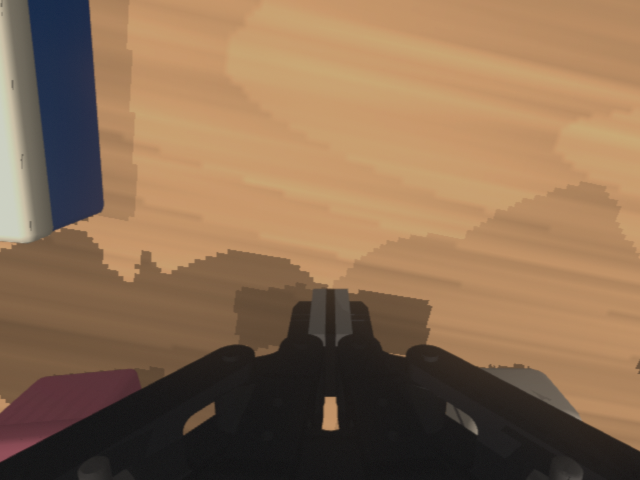

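Emit:
carry_out --rows '[[[-1,0,0,3,0],[0.2,0,0,4,0],[0.4,0,0,4,0],[0.4,-3,-4,0,0],[0.4,-3,-4,0,0],[0.4,0,0,0,0],[0.4,0,0,0,0]]]'

```text
clock: 10.9
position: [0.4379, -0.3719, 0.0739]
ee_rot: [-0.0, 0.773, -0.634, -0.0]
contact_force: [-0.1, 0.7, 0.2]
width: 0.0599
```

```bash
python3 - <<'E'
from h import *
print(manip.hold_point_z)
s=tcp()
p=shot('wrist','w9.png'); print([ (d['xy'],round(d['confidence'],2),px2w(p,d['xy'],.034).round(4)) for d in finder.boxes_of(p,'powerbank_mid')])
im=p['image'][:,:,::-1].copy()
c,s_=np.cos(.196),np.sin(.196)
for a in(-55,55):
  for b in (-20,20):
    x=w2px(p,[.4385+(a*c-b*s_)/1e3,-.371+(a*s_+b*c)/1e3,.030]); cv2.circle(im,tuple(int(v) for v in x),4,(0,0,255),1)
cv2.imwrite('pics/w9.png',im)
E
```

```text
0.0187
t 10.9 pos [ 0.4379 -0.3719  0.0739] yawx -1.374 zax [ 0.  0. -1.] F [-0.1  0.7  0.2] M [ 0.01 -0.02  0.06] w 0.0599
[([329.9, 245.9], 0.88, array([ 0.4411, -0.3707,  0.034 ]))]
```

View pics/w9.png

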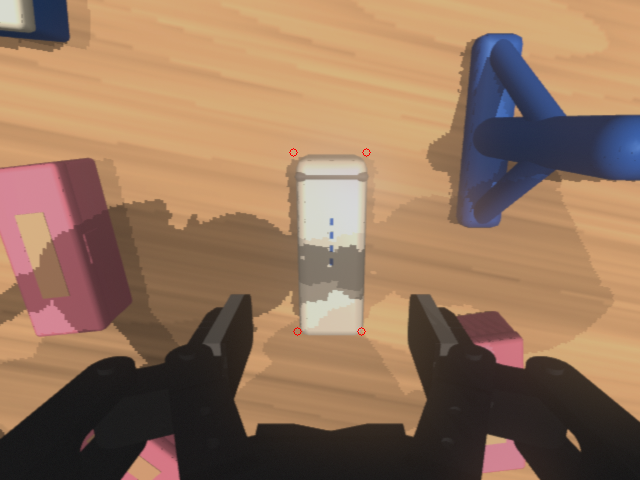

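Emit:
carry_out --rows '[[[0.4,0,0,-3,0],[0.4,0,0,-3,0],[0.4,0,0,-3,0],[0.4,0,0,-1.2,0],[0.4,0,0,0,0],[-1,0,0,0,0],[-1,0,0,0,0],[-1,0,0,0,0],[-1,0,0,0,0],[-1,0,0,0,0]]]' --force 50

```text
clock: 12.0
position: [0.4397, -0.372, -0.0265]
ee_rot: [0.0, 0.774, -0.633, 0.002]
contact_force: [1.0, 0.7, 6.7]
width: 0.0391
```

Emit:
carry_out --rows '[[[-1,0,0,1,0],[-1,0,0,2,0],[-1,0,0,3,0],[-1,0,0,3,0],[-1,0,0,3,0],[-1,0,0,3,0],[-1,0,0,0,0]]]'

```text
clock: 12.7
position: [0.4405, -0.3734, 0.1265]
ee_rot: [0.001, 0.774, -0.633, 0.004]
contact_force: [0.5, -1.3, -1.9]
width: 0.0394
```

Emit:
carry_out --rows '[[[-1,0.4,2,0,-0.01],[-1,0.4,4,0,-0.01],[-1,0.4,4.5,0,-0.01],[-1,0.4,4.5,0,-0.01],[-1,0.4,4.5,0,-0.01],[-1,0.4,4.5,0,-0.01],[-1,0.4,4.5,0,-0.01],[-1,0.4,4.5,0,-0.01],[-1,0.4,4.5,0,-0.01],[-1,0.4,4.5,0,-0.01],[-1,0.4,4.5,0,-0.017],[-1,0,3,0,0]]]'

```text
clock: 13.9
position: [0.4815, 0.1265, 0.1206]
ee_rot: [0.001, 0.736, -0.677, -0.001]
contact_force: [0.4, -0.6, -3.3]
width: 0.0394
```

Emit:
carry_out --rows '[[[-1,0,1.8,0,0],[-1,0,0,0,0],[-1,0,0,0,0]]]'

```text
clock: 14.2
position: [0.4816, 0.1414, 0.1209]
ee_rot: [0.001, 0.736, -0.677, -0.0]
contact_force: [-0.3, -0.7, -2.6]
width: 0.0389
```

```bash
python3 - <<'E'
from h import *
s=tcp()
p=shot('wrist','w10.png')
p=shot('top','t10.png')
E
```

```text
t 14.2 pos [0.4816 0.1414 0.1209] yawx -1.487 zax [-0.002 -0.001 -1.   ] F [-0.3 -0.7 -2.6] M [-0.02 -0.06 -0.02] w 0.0389
```

View pics/w10.png

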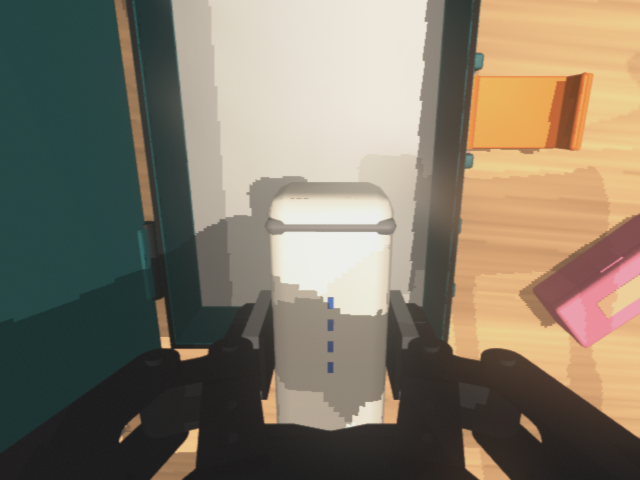

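View pics/t10.png

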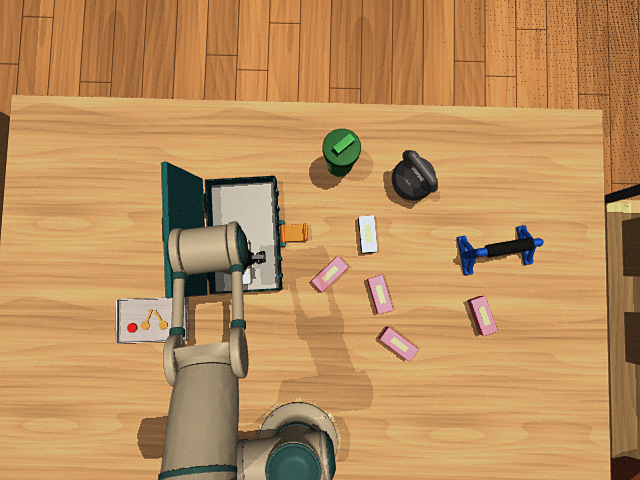

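Emit:
carry_out --rows '[[[-1,0.5,0,-2,0],[-1,0,0,-3,0],[-1,0,0,-3,0],[-1,0,0,-3,0],[-1,0,0,-2,0],[-1,0,0,-0.9,0],[-1,0,0,0,0],[-1,0,0,0,0]]]'

```text
clock: 15.1
position: [0.4886, 0.1414, -0.0163]
ee_rot: [-0.0, 0.735, -0.678, 0.001]
contact_force: [1.0, 0.0, -2.0]
width: 0.0396
```

Lower a bit more, release and lift.

Emit:
carry_out --rows '[[[-1,0,0,-0.2,0],[-1,0,0,0,0],[0.15,0,0,0,0],[0.3,0,0,0,0],[0.3,0,0,0,0],[0.3,0,0,2,0],[0.3,0,0,3,0],[0.3,0,0,3,0],[0.3,0,0,3,0],[0.3,0,0,3,0],[0.3,0,0,0,0]]]'

```text
clock: 16.2
position: [0.491, 0.1424, 0.1254]
ee_rot: [-0.004, 0.736, -0.677, 0.003]
contact_force: [0.4, 0.4, -0.2]
width: 0.0553
```

```bash
python3 - <<'E'
from h import *
s=tcp()
p=shot('wrist','w11.png')
E
```

```text
t 16.2 pos [0.491  0.1424 0.1254] yawx -1.488 zax [ 0.009  0.001 -1.   ] F [ 0.4  0.4 -0.2] M [ 0.03  0.02 -0.01] w 0.0553
```

View pics/w11.png

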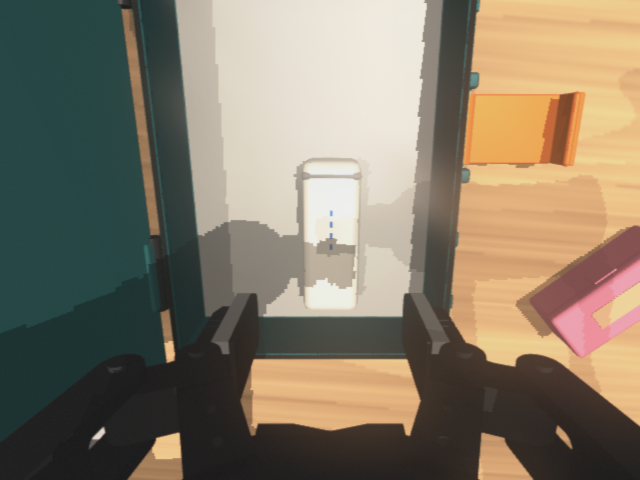

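Emit:
carry_out --rows '[[[0.5,0.5,-4,0,0],[0.5,0.5,-4,0,0],[0.5,0.5,-4,0,0],[0.5,0.5,-4,0,0],[0.5,0.6,-4,0,0],[0.5,0.8,-4,0,0],[0.5,1.4,-4,0,0],[0.5,1.4,-4,0,0.026],[0.5,0,0,0,0],[0.5,0,0,0,0]]]'

```text
clock: 17.25
position: [0.5486, -0.1784, 0.1192]
ee_rot: [0.0, 0.744, -0.668, -0.002]
contact_force: [-0.8, 1.3, -0.2]
width: 0.064
```

```bash
python3 - <<'E'
from h import *
s=tcp()
p=shot('wrist','w12.png'); print([ (d['xy'],round(d['confidence'],2),px2w(p,d['xy'],.04).round(4)) for d in finder.boxes_of(p,'plaster_box_mid')])
im=p['image'][:,:,::-1].copy()
c,s_=np.cos(.109),np.sin(.109)
for a in(-50,50):
  for b in (-21,21):
    x=w2px(p,[.567+(a*c-b*s_)/1e3,-.1765+(a*s_+b*c)/1e3,.038]); cv2.circle(im,tuple(int(v) for v in x),4,(0,0,255),1)
cv2.imwrite('pics/w12.png',im)
p=shot('top','t12.png')
for n in ['shaker','kettlebell']:
    print([ (d['xy'],round(d['confidence'],2),px2w(p,d['xy'],.1).round(4)) for d in finder.boxes_of(p,n)])
p=shot('scene','s12.png')
for n in ['shaker','kettlebell']:
    print([ (d['xy'],round(d['confidence'],2),px2w(p,d['xy'],.1).round(4)) for d in finder.boxes_of(p,n)])
E
```

```text
t 17.25 pos [ 0.5486 -0.1784  0.1192] yawx -1.464 zax [-0.003  0.002 -1.   ] F [-0.8  1.3 -0.2] M [-0.02  0.05 -0.02] w 0.064
[([333.8, 196.4], 0.78, array([ 0.5732, -0.1774,  0.04  ])), ([175.6, 315.5], 0.74, array([ 0.4749, -0.0738,  0.04  ])), ([347.5, 379.6], 0.6, array([ 0.4348, -0.203 ,  0.04  ]))]
[([339.8, 152.9], 0.62, array([ 0.7724, -0.094 ,  0.1   ]))]
[([412.1, 175.1], 0.97, array([ 0.7175, -0.2852,  0.1   ])), ([500.1, 249.2], 0.27, array([ 0.5275, -0.5155,  0.1   ]))]
[([286.6, 298.5], 0.55, array([ 0.7646, -0.0957,  0.1   ]))]
[([224.4, 279.6], 0.58, array([ 0.7499, -0.2875,  0.1   ]))]
```

View pics/w12.png

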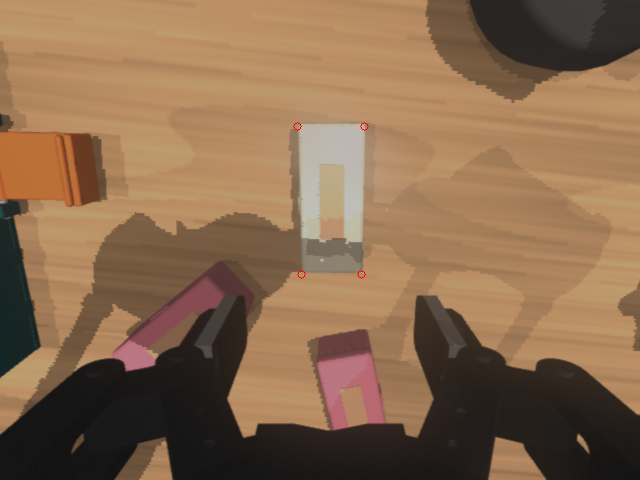

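View pics/t12.png

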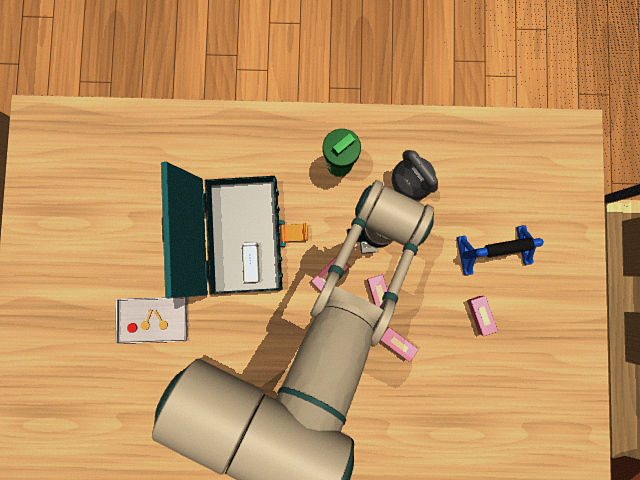

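Emit:
carry_out --rows '[[[0.5,0.9,0.1,-3,0],[0.5,0.9,0,-3,0],[0.5,0,0,-3,0],[0.5,0,0,-3,0],[0.5,0,0,-2.3,0],[0.5,0,0,0,0],[-1,0,0,0,0],[-1,0,0,0,0],[-1,0,0,0,0],[-1,0,0,0,0],[-1,0,0,0,0]]]' --force 50

```text
clock: 18.75
position: [0.5687, -0.1776, -0.0205]
ee_rot: [-0.0, 0.745, -0.668, 0.001]
contact_force: [-0.7, 1.1, 6.4]
width: 0.0413
```

Emit:
carry_out --rows '[[[-1,0,0,1,0],[-1,0,0,2,0],[-1,0,0,3,0],[-1,0,0,3,0],[-1,0,0,3,0],[-1,0,0,3,0],[-1,0,0,0,0]]]'

```text
clock: 19.45
position: [0.5705, -0.1784, 0.1329]
ee_rot: [-0.001, 0.745, -0.668, 0.005]
contact_force: [0.7, 0.9, -2.0]
width: 0.041
```

Emit:
carry_out --rows '[[[-1,0.4,2.1,0,0],[-1,0.7,4,0,0],[-1,0.7,4,0,0],[-1,0.7,4,0,-0.012],[-1,0.7,4,0,-0.012],[-1,0.8,4,0,0],[-1,0.8,4,0,0],[-1,0.8,4,0,0],[-1,0,3,0,0],[-1,0,0,0,0],[-1,0,0,0,0]]]'

```text
clock: 20.55
position: [0.6226, 0.1541, 0.1266]
ee_rot: [0.001, 0.737, -0.676, -0.001]
contact_force: [-1.1, -0.8, -2.3]
width: 0.0409
```

```bash
python3 - <<'E'
from h import *
s=tcp()
p=shot('wrist','w13.png')
E
```

```text
t 20.55 pos [0.6226 0.1541 0.1266] yawx -1.484 zax [-0.003 -0.001 -1.   ] F [-1.1 -0.8 -2.3] M [-0.04 -0.01  0.02] w 0.0409
```

View pics/w13.png

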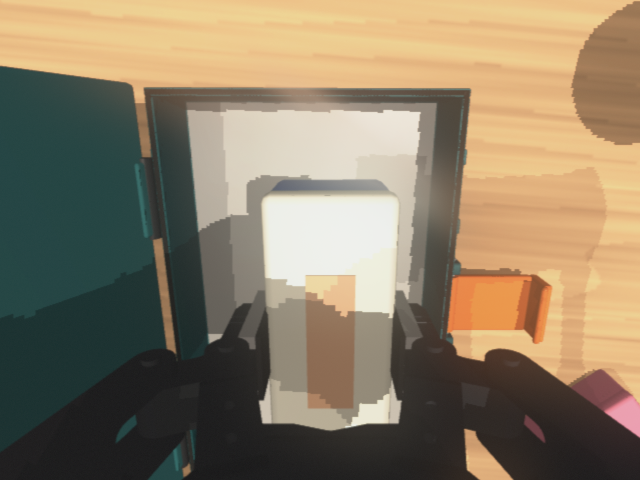

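Emit:
carry_out --rows '[[[-1,0.4,-0.1,-2,0],[-1,0.2,0,-3,0],[-1,0,0,-3,0],[-1,0,0,-3,0],[-1,0,0,-2,0],[-1,0,0,-1,0],[-1,0,0,0,0],[-1,0,0,0,0]]]'

```text
clock: 21.4
position: [0.6305, 0.1522, -0.0112]
ee_rot: [-0.0, 0.736, -0.677, 0.0]
contact_force: [1.0, -0.4, -0.9]
width: 0.0409
```

Emit:
carry_out --rows '[[[-1,0,0,-0.2,0],[-1,0,0,0,0],[0.15,0,0,0,0],[0.3,0,0,0,0],[0.3,0,0,0,0],[0.3,0,0,2,0],[0.3,0,0,3,0],[0.3,0,0,3,0],[0.3,0,0,3,0],[0.3,0,0,3,0],[0.3,0,0,3,0],[0.3,0,0,0,0]]]'

```text
clock: 22.6
position: [0.6329, 0.1534, 0.1615]
ee_rot: [-0.004, 0.737, -0.676, 0.003]
contact_force: [0.3, 0.1, 0.7]
width: 0.0555
```

```bash
python3 - <<'E'
from h import *
s=tcp()
p=shot('wrist','w14.png')
p=shot('top','t14.png')
p=shot('scene','s14.png')
E
```

```text
t 22.6 pos [0.6329 0.1534 0.1615] yawx -1.486 zax [ 0.01   0.001 -1.   ] F [0.3 0.1 0.7] M [ 0.   -0.06  0.02] w 0.0555
```

View pics/w14.png

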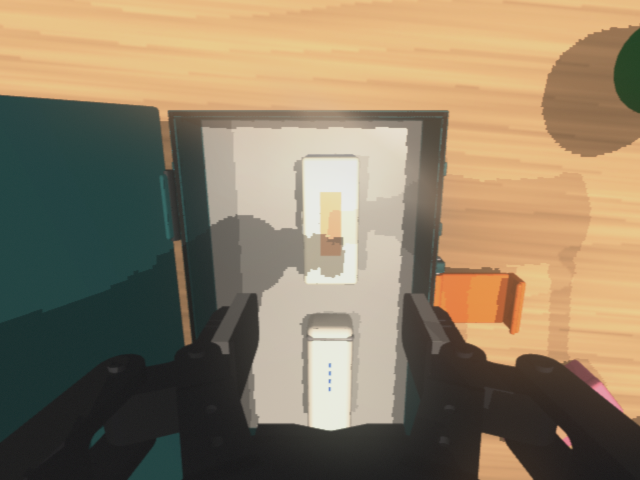

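View pics/s14.png

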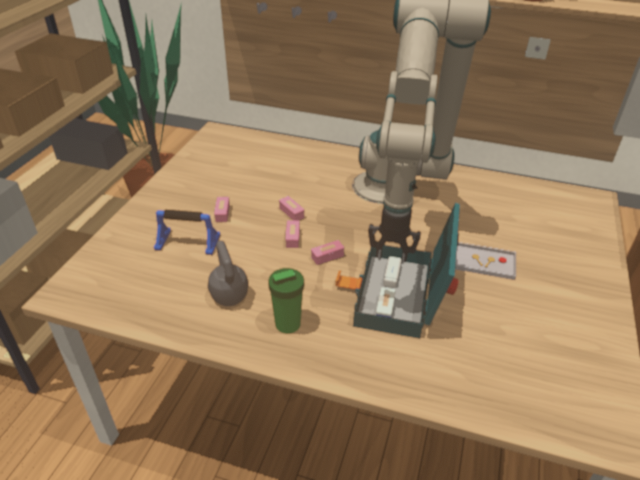

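```bash
python3 - <<'E'
from h import *
p=cams.get_image('top')
c,s=np.cos(.083),np.sin(.083)
B=lambda x,y,z:np.array([.555+x*c-y*s,.157+x*s+y*c,z])
for th in (1.5,1.6,1.7,1.75,1.8,1.85,1.9):
    r=[]
    for off in (0,.015):
        for x in (.157,-.157):
            y=.099-.197*np.cos(th)+off*np.sin(th); z=.062+.197*np.sin(th)+off*np.cos(th)
            r.append(w2px(p,B(x,y,z)).round(0).tolist())
    print(th,r,round(.099-.197*np.cos(th),3),round(.062+.197*np.sin(th),3))
cv2.imwrite('pics/t15.png',cv2.resize(p['image'][150:310,140:310,::-1],None,fx=3.7,fy=3.7,interpolation=2))
E
```

```text
1.5 [[190.0, 160.0], [195.0, 297.0], [183.0, 160.0], [188.0, 297.0]] 0.085 0.259
1.6 [[181.0, 160.0], [186.0, 297.0], [175.0, 161.0], [180.0, 298.0]] 0.105 0.259
1.7 [[173.0, 161.0], [178.0, 298.0], [167.0, 161.0], [171.0, 298.0]] 0.124 0.257
1.75 [[169.0, 161.0], [174.0, 298.0], [163.0, 162.0], [167.0, 299.0]] 0.134 0.256
1.8 [[165.0, 162.0], [170.0, 298.0], [159.0, 162.0], [164.0, 299.0]] 0.144 0.254
1.85 [[161.0, 162.0], [166.0, 299.0], [155.0, 163.0], [160.0, 299.0]] 0.153 0.251
1.9 [[157.0, 163.0], [162.0, 299.0], [152.0, 164.0], [156.0, 299.0]] 0.163 0.248
```

View pics/t15.png

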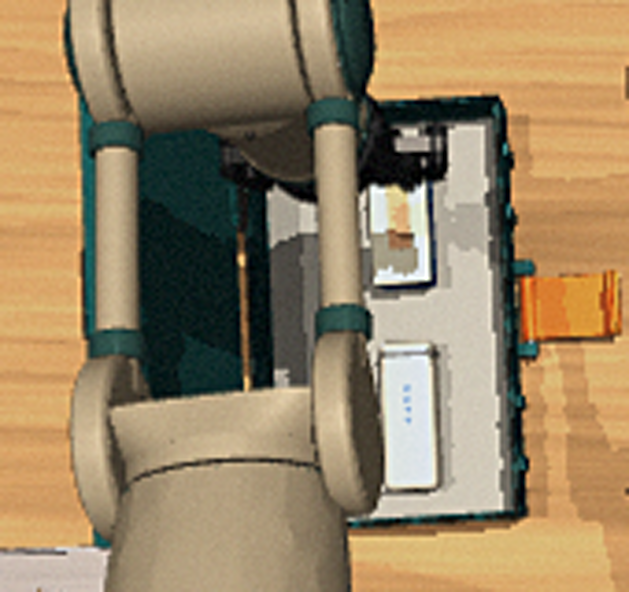

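Emit:
carry_out --rows '[[[-1,0,0,3,0],[-1,0,0,3,0],[-1,0,0,3,0],[-1,0,0,3,0.1],[-1,-1,0,2,0.14],[-1,-1,0,0,0.14],[-1,-1,0,0,0.14],[-1,-1,0,0,0.14],[-1,-1,0,0,0.14],[-1,-1,0,0,0.14],[-1,-1,0,0,0.14],[-1,-1,0,0,0.14]]]'

```text
clock: 24.0
position: [0.5486, 0.1527, 0.2941]
ee_rot: [0.001, 0.992, -0.13, -0.002]
contact_force: [-0.2, 0.5, 0.1]
width: 0.0002
```

Emit:
carry_out --rows '[[[-1,-1,2,0,0.14],[-1,-1,3,0,0.14],[-1,-1,4,0,0.07],[-1,-1,4,0,0],[-1,-0.5,4,0,0],[-1,0,4,0,0],[-1,0,0,0,0],[-1,0,0,0,0]]]'

```text
clock: 24.8
position: [0.504, 0.3631, 0.2939]
ee_rot: [0.001, 0.999, 0.043, -0.002]
contact_force: [-0.2, -0.4, -0.0]
width: -0.0003
```

```bash
python3 - <<'E'
from h import *
s=tcp();print(s['qpos'].round(2))
p=shot('scene','s16.png'); cv2.imwrite('pics/s16.png',cv2.resize(p['image'][100:350,300:560,::-1],None,fx=2.4,fy=2.4,interpolation=2))
p=shot('wrist','w16.png')
E
```

```text
t 24.8 pos [0.504  0.3631 0.2939] yawx 0.086 zax [-0.003 -0.003 -1.   ] F [-0.2 -0.4 -0. ] M [-0.01 -0.01 -0.  ] w -0.0003
[ 0.51  0.32  1.21 -0.    1.62  0.43]
```

View pics/s16.png

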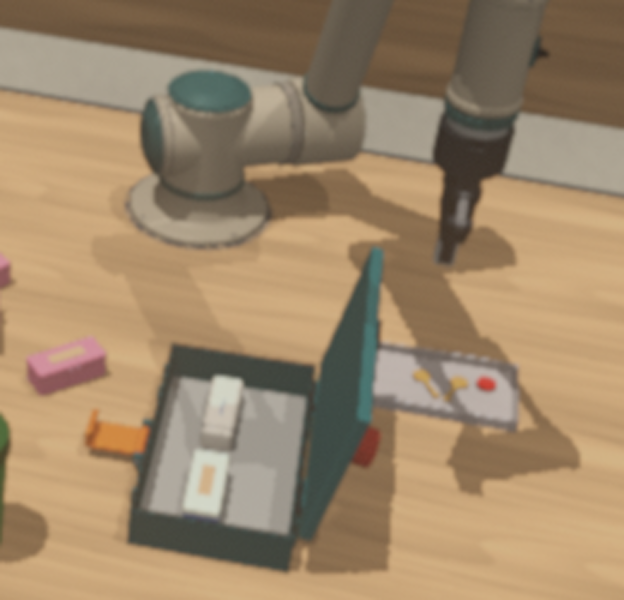

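View pics/w16.png

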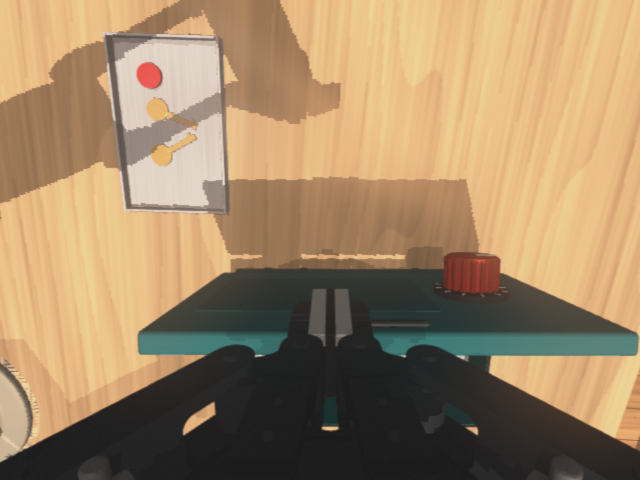

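Emit:
carry_out --rows '[[[-1,0,0,-3,0],[-1,0,0,-3,0],[-1,0,0,-3,0],[-1,0,0,-2.4,0],[-1,0.17,-2,0,0],[-1,0.17,-2,0,0],[-1,0.17,-2,0,0],[-1,0.17,-2,0,0],[-1,0,0,0,0]]]'

```text
clock: 25.8
position: [0.5119, 0.2797, 0.1832]
ee_rot: [0.0, 0.999, 0.04, 0.001]
contact_force: [-0.3, 0.6, 0.0]
width: 0.0001
```

```bash
python3 - <<'E'
from h import *
s=tcp();print(s['qpos'].round(2))
p=shot('scene','s17.png'); cv2.imwrite('pics/s17.png',cv2.resize(p['image'][100:350,300:560,::-1],None,fx=2.4,fy=2.4,interpolation=2))
E
```

```text
t 25.8 pos [0.5119 0.2797 0.1832] yawx 0.08 zax [ 0.002 -0.    -1.   ] F [-0.3  0.6  0. ] M [-0.04 -0.01 -0.03] w 0.0001
[ 0.38  0.3   1.51 -0.    1.34  0.3 ]
```

View pics/s17.png

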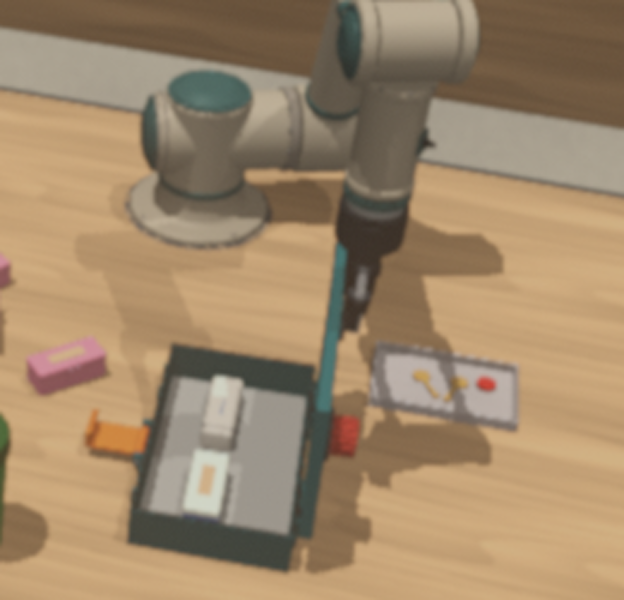

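Emit:
carry_out --rows '[[[-1,0.17,-2,0,0],[-1,0.17,-2,0,0],[-1,0.17,-2,0,0],[-1,0.15,-1.8,0,0],[-1,0.15,-1.8,0,0],[-1,0.12,-1.45,-0.95,0],[-1,0.12,-1.45,-0.95,0],[-1,0.1,-1.2,-1.2,0],[-1,0.1,-1.2,-1.2,0],[-1,0,0,0,0]]]'

```text
clock: 26.85
position: [0.5221, 0.132, 0.1363]
ee_rot: [0.001, 0.999, 0.041, -0.003]
contact_force: [0.0, -0.8, 0.1]
width: -0.0001
```

```bash
python3 - <<'E'
from h import *
s=tcp();print(s['qpos'].round(2))
p=shot('scene','s18.png'); cv2.imwrite('pics/s18.png',cv2.resize(p['image'][100:350,300:560,::-1],None,fx=2.4,fy=2.4,interpolation=2))
E
```

```text
t 26.85 pos [0.5221 0.132  0.1363] yawx 0.082 zax [-0.005 -0.001 -1.   ] F [ 0.  -0.8  0.1] M [ 0.07 -0.03  0.01] w -0.0001
[ 0.12  0.27  1.67 -0.    1.21  0.04]
```

View pics/s18.png

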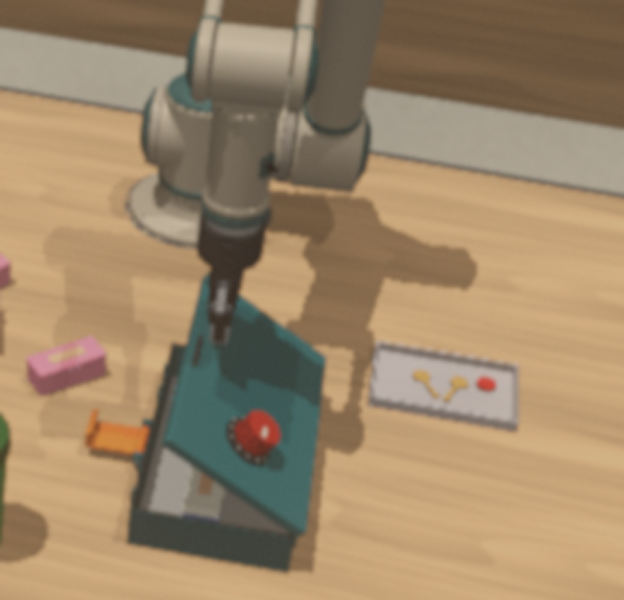

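Emit:
carry_out --rows '[[[-1,0.08,-0.95,-1.4,0],[-1,0.08,-0.95,-1.4,0],[-1,0.05,-0.65,-1.6,0],[-1,0.05,-0.65,-1.6,0],[-1,0,-0.3,-1.6,0],[-1,0,-0.3,-1.3,0],[-1,0,0,-0.5,0],[-1,0,0,-0.3,0],[-1,0,0,0,0]]]'

```text
clock: 27.8
position: [0.5269, 0.0962, 0.0423]
ee_rot: [-0.0, 0.999, 0.042, 0.0]
contact_force: [-0.0, -0.1, 0.3]
width: 0.0003
```

```bash
python3 - <<'E'
from h import *
s=tcp();print(s['qpos'].round(2))
p=shot('scene','s19.png'); cv2.imwrite('pics/s19.png',cv2.resize(p['image'][180:350,310:480,::-1],None,fx=3.5,fy=3.5,interpolation=2))
E
```

```text
t 27.8 pos [0.5269 0.0962 0.0423] yawx 0.084 zax [ 0.001  0.    -1.   ] F [-0.  -0.1  0.3] M [ 0.03 -0.01  0.06] w 0.0003
[ 0.05  0.35  1.82  0.    0.97 -0.03]
```

View pics/s19.png

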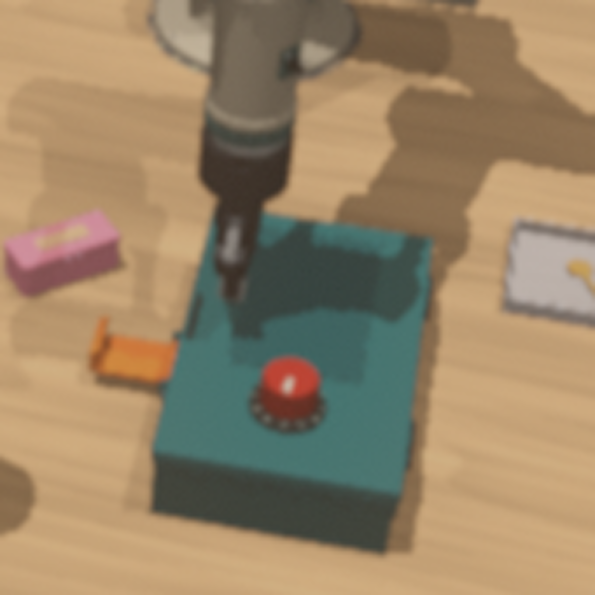

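Emit:
carry_out --rows '[[[-1,0,0,-0.2,0],[-1,0,0,-0.2,0],[-1,0,0,0,0]]]'

```text
clock: 28.15
position: [0.5276, 0.0962, 0.0415]
ee_rot: [-0.0, 0.999, 0.042, 0.002]
contact_force: [-5.1, -0.1, 18.2]
width: 0.0001
```

Emit:
carry_out --rows '[[[-1,0,0,2,0],[-1,0,0,3,0],[-0.2,0,0,3,0],[0.3,1,-2.1,0,0],[0.4,1,-2.8,0,0],[0.4,1,-2.8,0,0],[0.4,1,-2.6,0,0],[0.4,0,0,0,0],[0.4,0,0,0,0]]]'

```text
clock: 29.05
position: [0.5666, -0.0073, 0.1182]
ee_rot: [-0.0, 0.999, 0.041, 0.0]
contact_force: [0.1, 0.4, 0.4]
width: 0.0597
```

```bash
cat >>h.py <<'E'
def B(x,y,z,C=(.555,.157),a=.083):
    c,s=np.cos(a),np.sin(a); return np.array([C[0]+x*c-y*s,C[1]+x*s+y*c,z])
def toB(w,C=(.555,.157),a=.083):
    c,s=np.cos(a),np.sin(a); d=np.array(w[:2])-C; return np.array([d[0]*c+d[1]*s,-d[0]*s+d[1]*c])
def latch(x,a,b,ph): return B(x,-.106-a*np.sin(ph)+b*np.cos(ph),.02+a*np.cos(ph)+b*np.sin(ph))
E
python3 - <<'E'
from h import *
s=tcp();print(toB(s['position']))
p=shot('wrist','w20.png');im=p['image'][:,:,::-1].copy()
for ph,col in ((1.57,(0,255,0)),(1.75,(255,0,0))):
  for x in(-.023,.023):
    for a,b in((.062,-.003),(.062,.024),(0,.003)):
      q=w2px(p,latch(x,a,b,ph)); cv2.circle(im,tuple(int(v) for v in q),3,col,1)
cv2.imwrite('pics/w20.png',im)
p=shot('scene','s20.png');im=p['image'][:,:,::-1].copy(); big=cv2.resize(im[250:310,320:400],None,fx=8,fy=8,interpolation=2)
for ph,col in ((1.57,(0,255,0)),(1.75,(255,0,0))):
  for x in(-.023,.023):
    for a,b in((.062,-.003),(.062,.024),(0,.003)):
      q=(w2px(p,latch(x,a,b,ph))-[320,250]+.5)*8; cv2.circle(big,tuple(int(v) for v in q),3,col,1)
for x,y in((-.157,-.098),(.157,-.098),(-.157,.099),(.157,.099)):print(w2px(p,B(x,y,.077)))
cv2.imwrite('pics/s20.png',big)
E
```

```text
t 29.05 pos [ 0.5666 -0.0073  0.1182] yawx 0.083 zax [ 0.     0.001 -1.   ] F [0.1 0.4 0.4] M [ 0.01 -0.07 -0.05] w 0.0597
[-0.00205449 -0.16473186]
[368.70342656 236.97497541]
[350.1978123  307.15138714]
[431.49843114 246.60882244]
[422.31849384 319.70607069]
```

View pics/w20.png

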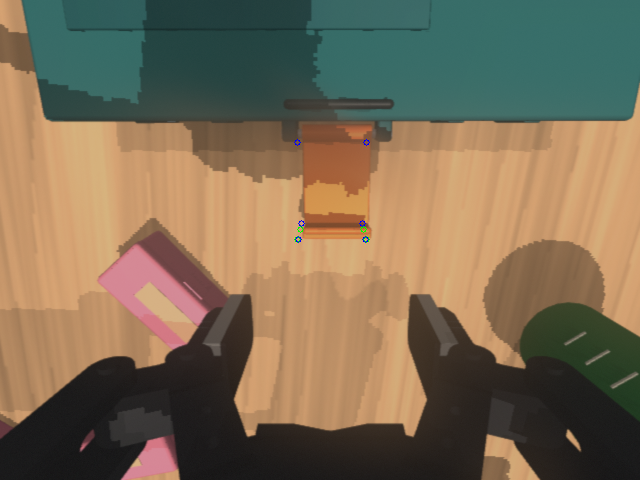

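View pics/s20.png

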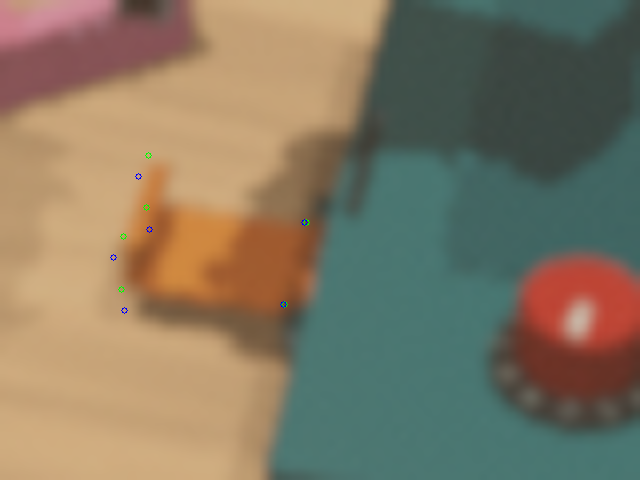

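Emit:
carry_out --rows '[[[0.4,0.4,0.3,-3,0],[0.4,0,0,-3,0],[0.4,0,0,-3,0],[0.4,0,0,-3,0],[0.4,0,0,-2,0],[0.4,0,0,0,0]]]'

```text
clock: 29.75
position: [0.5674, -0.0026, -0.0245]
ee_rot: [-0.001, 0.999, 0.043, -0.003]
contact_force: [-0.4, 0.0, 1.2]
width: 0.0597
```

```bash
python3 - <<'E'
from h import *
s=tcp();print(toB(s['position']))
p=shot('wrist','w21.png')
E
```

```text
t 29.75 pos [ 0.5674 -0.0026 -0.0245] yawx 0.085 zax [-0.007  0.001 -1.   ] F [-0.4  0.   1.2] M [ 0.    0.03 -0.02] w 0.0597
[-0.00085067 -0.16009043]
```

View pics/w21.png

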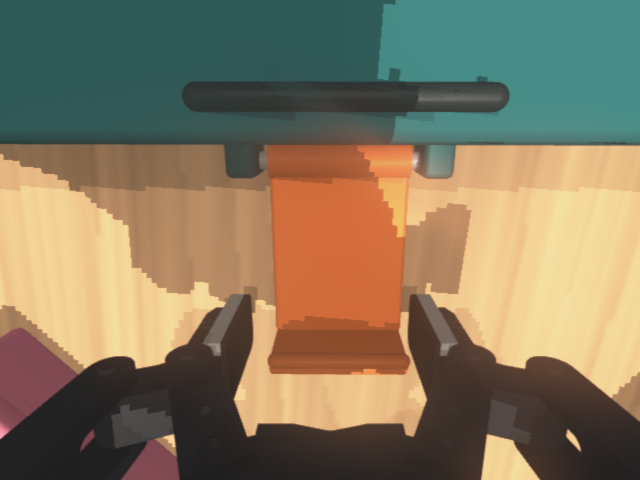

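Emit:
carry_out --rows '[[[0.2,0.2,0,0.2,0],[-0.2,0,0,0,0],[-1,0,0,0,0],[-1,0,0,0,0],[-1,0,0,0,0]]]' --force 25

```text
clock: 30.3
position: [0.5711, -0.004, -0.019]
ee_rot: [-0.0, 0.999, 0.042, -0.001]
contact_force: [-5.3, -0.6, 3.1]
width: 0.0454
```

Emit:
carry_out --rows '[[[-1,0,0.15,0.7,0],[-1,0,0.2,0.8,0],[-1,0,0.35,0.75,0],[-1,-0.05,0.45,0.7,0],[-1,-0.05,0.6,0.6,0],[-1,-0.05,0.6,0.55,0],[-1,0,0,0,0]]]'

```text
clock: 31.0
position: [0.5693, 0.0191, 0.0225]
ee_rot: [0.001, 0.999, 0.043, -0.001]
contact_force: [-7.3, -3.2, 2.5]
width: 0.0451
```

```bash
python3 - <<'E'
from h import *
s=tcp();print(toB(s['position']))
p=shot('wrist','w22.png')
p=shot('scene','s22.png');im=p['image'][:,:,::-1].copy(); cv2.imwrite('pics/s22.png',cv2.resize(im[240:310,310:400],None,fx=7,fy=7,interpolation=2))
E
```

```text
t 31.0 pos [0.5693 0.0191 0.0225] yawx 0.086 zax [-0.002 -0.002 -1.   ] F [-7.3 -3.2  2.5] M [-0.64  1.17  0.04] w 0.0451
[ 0.00284773 -0.13862823]
```

View pics/w22.png

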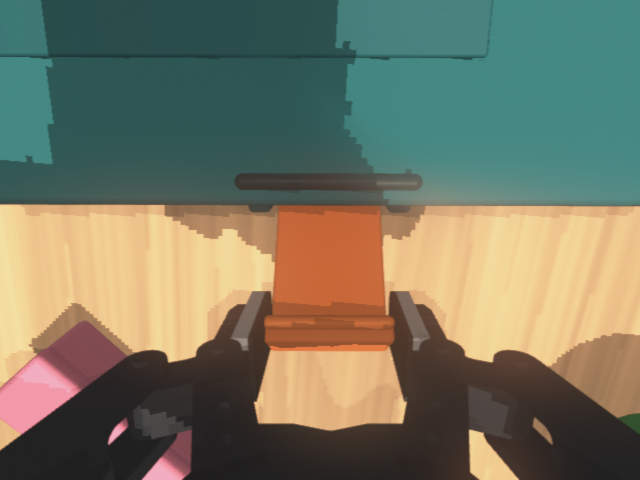

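View pics/s22.png

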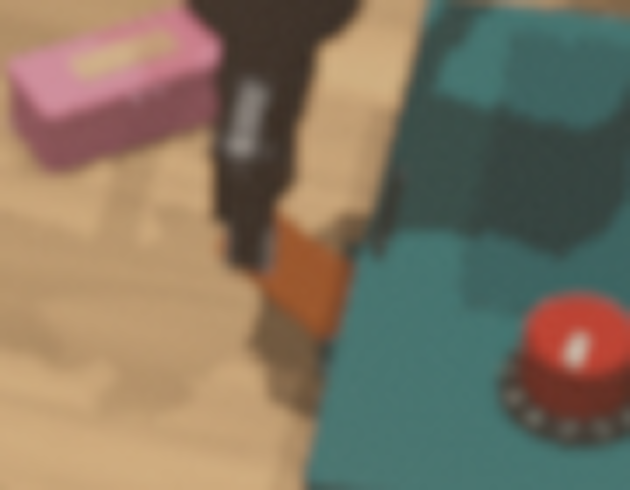

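Latch rises with the grip; continue the arc.

Emit:
carry_out --rows '[[[-1,-0.05,0.7,0.45,0],[-1,-0.05,0.8,0.3,0],[-1,-0.05,0.7,0.15,0],[-1,0,0,0,0]]]'

```text
clock: 31.5
position: [0.5679, 0.041, 0.0318]
ee_rot: [0.001, 0.999, 0.043, -0.001]
contact_force: [-7.8, -3.7, 5.2]
width: 0.045
```

```bash
python3 - <<'E'
from h import *
s=tcp();print(toB(s['position']))
p=shot('wrist','w23.png')
p=shot('scene','s23.png');im=p['image'][:,:,::-1].copy(); cv2.imwrite('pics/s23.png',cv2.resize(im[240:310,310:400],None,fx=7,fy=7,interpolation=2))
E
```

```text
t 31.5 pos [0.5679 0.041  0.0318] yawx 0.086 zax [-0.002 -0.002 -1.   ] F [-7.8 -3.7  5.2] M [-0.7   1.22 -0.06] w 0.045
[ 0.00320887 -0.11669398]
```

View pics/w23.png

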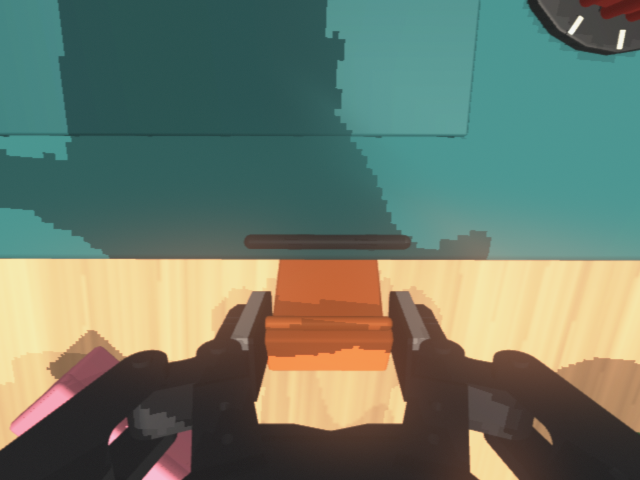

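View pics/s23.png

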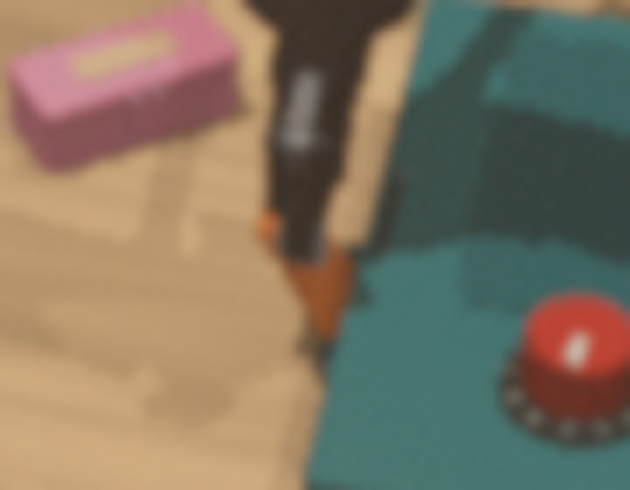

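Emit:
carry_out --rows '[[[0.1,0,0,0,0],[0.4,0,0,0,0],[0.4,0,0,0,0],[0.4,0,0,2,0],[0.4,0,0,3,0],[0.4,0,0,3,0],[0,0.2,-2.5,0,0],[-1,0.2,-3.0,0,0],[-1,0,0,0,0],[-1,0,0,0,0]]]'

```text
clock: 32.6
position: [0.5748, -0.0138, 0.1108]
ee_rot: [-0.0, 0.999, 0.041, 0.001]
contact_force: [0.5, 0.8, -0.0]
width: 0.0016
```

```bash
python3 - <<'E'
from h import *
s=tcp();print(toB(s['position']))
p=shot('wrist','w24.png')
p=shot('scene','s24.png');im=p['image'][:,:,::-1].copy(); cv2.imwrite('pics/s24.png',cv2.resize(im[240:310,310:400],None,fx=7,fy=7,interpolation=2))
E
```

```text
t 32.6 pos [ 0.5748 -0.0138  0.1108] yawx 0.082 zax [ 0.003  0.001 -1.   ] F [ 0.5  0.8 -0. ] M [ 0.03 -0.05 -0.  ] w 0.0016
[ 0.0055398 -0.1718456]
```

View pics/w24.png

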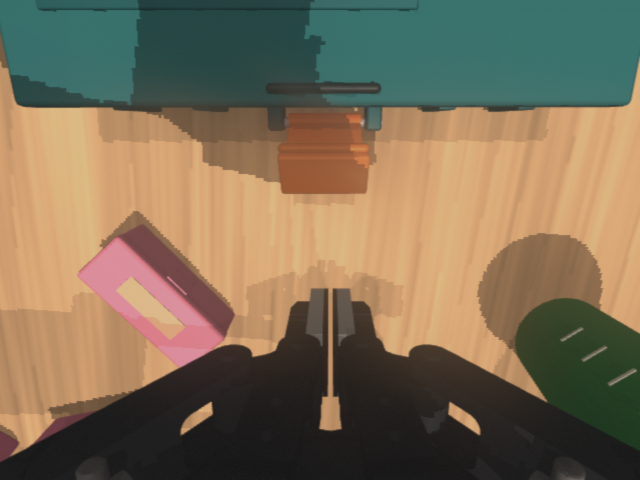

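View pics/s24.png

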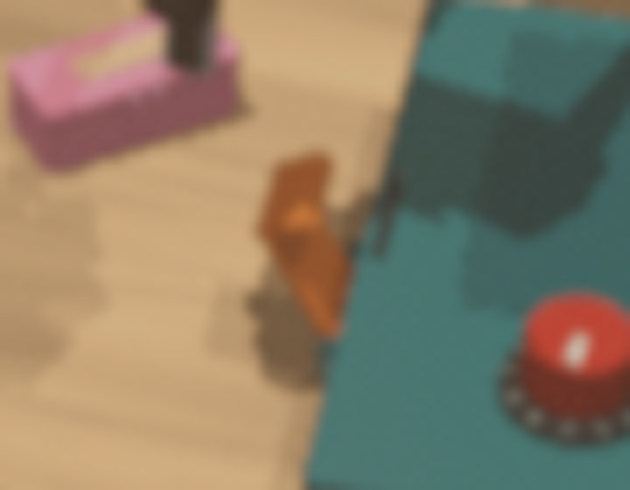

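Emit:
carry_out --rows '[[[-1,-0.1,0,-3,0],[-1,0,0,-3,0],[-1,0,0,-3,0],[-1,0,0,0,0],[-1,-0.1,1,0,0],[-1,-0.1,1,0.2,0],[-1,-0.1,1,0.4,0],[-1,-0.1,1,0.4,0],[-1,0,0,0,0]]]'

```text
clock: 33.6
position: [0.5694, 0.0281, 0.0318]
ee_rot: [-0.0, 0.999, 0.043, 0.002]
contact_force: [-0.2, 0.3, -0.2]
width: 0.0004
```

```bash
python3 - <<'E'
from h import *
s=tcp();print(toB(s['position']))
p=shot('wrist','w25.png')
p=shot('scene','s25.png');im=p['image'][:,:,::-1].copy(); cv2.imwrite('pics/s25.png',cv2.resize(im[240:310,310:400],None,fx=7,fy=7,interpolation=2))
E
```

```text
t 33.6 pos [0.5694 0.0281 0.0318] yawx 0.086 zax [ 0.003  0.001 -1.   ] F [-0.2  0.3 -0.2] M [-0.02  0.    0.02] w 0.0004
[ 0.00362974 -0.12961127]
```

View pics/w25.png

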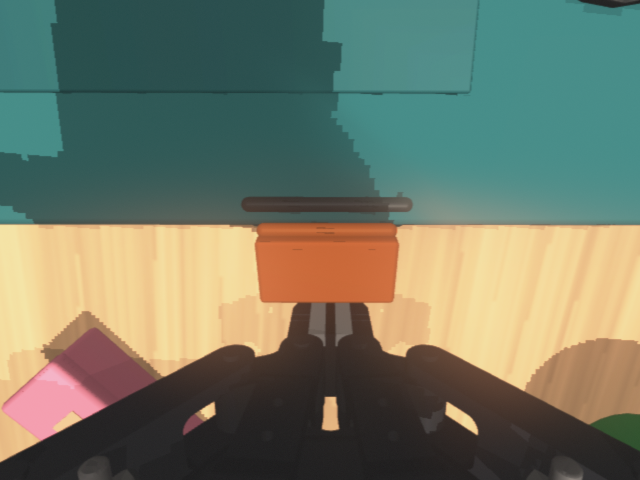

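View pics/s25.png

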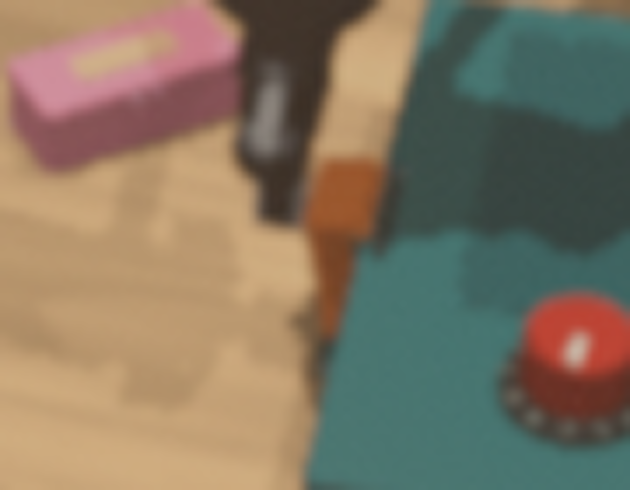

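Continue the push in small steps.

Emit:
carry_out --rows '[[[-1,-0.05,0.5,0,0],[-1,-0.05,0.4,0,0],[-1,0,0.2,0,0],[-1,0,0,0,0]]]'

```text
clock: 34.1
position: [0.5679, 0.0345, 0.0304]
ee_rot: [0.003, 0.999, 0.043, 0.0]
contact_force: [0.5, -8.8, 3.3]
width: 0.0001
```

Emit:
carry_out --rows '[[[-1,0,0.2,0,0],[-1,0,0,0,0],[-1,0,0.2,0,0],[-1,0,0,0,0]]]'

```text
clock: 34.5
position: [0.568, 0.0387, 0.0307]
ee_rot: [0.002, 0.999, 0.042, 0.0]
contact_force: [-1.6, -3.3, 2.1]
width: 0.0002
```

```bash
python3 - <<'E'
from h import *
s=tcp();print(toB(s['position']))
p=shot('wrist','w26.png')
E
```

```text
t 34.5 pos [0.568  0.0387 0.0307] yawx 0.084 zax [ 0.001 -0.004 -1.   ] F [-1.6 -3.3  2.1] M [-0.58  0.02 -0.  ] w 0.0002
[ 0.00310704 -0.11895813]
```

View pics/w26.png

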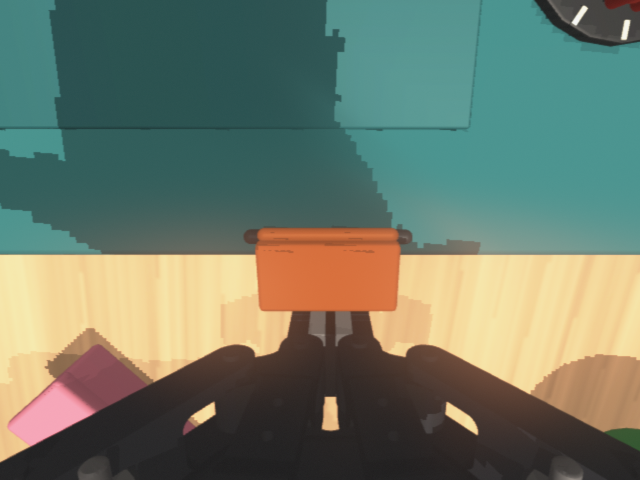

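Emit:
carry_out --rows '[[[-1,0,0.2,0,0],[-1,0,0,0,0],[-1,0,0.2,0,0],[-1,0,0,0,0]]]'

```text
clock: 34.95
position: [0.5676, 0.0427, 0.03]
ee_rot: [0.003, 0.999, 0.043, -0.0]
contact_force: [-0.9, -10.4, 1.9]
width: -0.0
```

```bash
python3 - <<'E'
from h import *
s=tcp();print(toB(s['position']))
p=shot('wrist','w27.png')
E
```

```text
t 34.95 pos [0.5676 0.0427 0.03  ] yawx 0.086 zax [-0.    -0.005 -1.   ] F [ -0.9 -10.4   1.9] M [-1.57  0.05  0.05] w -0.0
[ 0.00310827 -0.11497722]
```

View pics/w27.png

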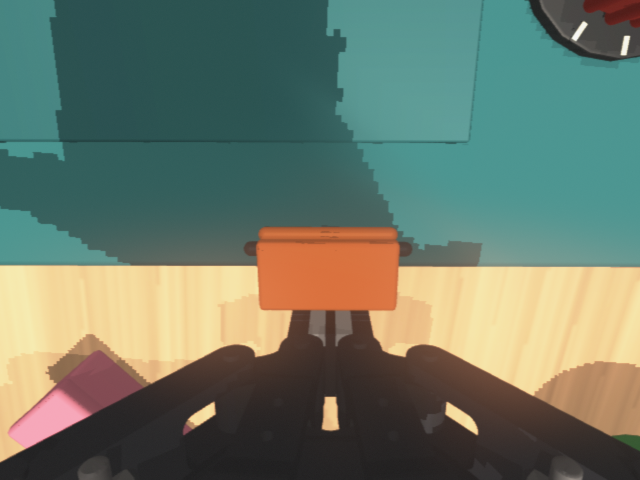

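Emit:
carry_out --rows '[[[-1,0,0.2,0,0],[-1,0,0,0,0],[-1,0,0.15,0,0],[-1,0,0,0,0]]]'

```text
clock: 35.4
position: [0.5677, 0.0426, 0.0301]
ee_rot: [0.006, 0.999, 0.044, -0.0]
contact_force: [-1.3, -19.9, 3.1]
width: -0.0001
```

```bash
python3 - <<'E'
from h import *
s=tcp();print(toB(s['position']))
p=shot('wrist','w28.png')
E
```

```text
t 35.4 pos [0.5677 0.0426 0.0301] yawx 0.088 zax [-0.    -0.011 -1.   ] F [ -1.3 -19.9   3.1] M [-3.08  0.13 -0.01] w -0.0001
[ 0.00314642 -0.11504547]
```

View pics/w28.png

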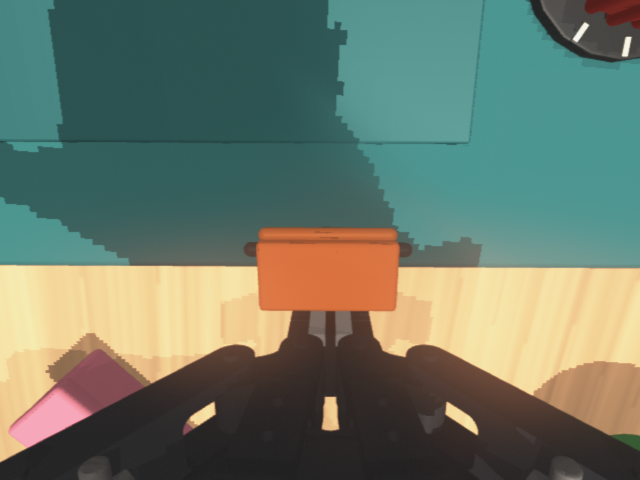

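Emit:
carry_out --rows '[[[-1,0.05,-0.5,0,0],[-1,0.1,-1.5,0,0],[-1,0.2,-2,0,0],[-1,0,0,3,0],[-1,0,0,4,0],[-1,0,0,4,0],[-1,0,2,1,0],[-1,0,2,0,0],[-1,0,0,0,0],[-1,0,0,0,0]]]'

```text
clock: 36.45
position: [0.5707, 0.049, 0.1495]
ee_rot: [-0.0, 0.999, 0.043, -0.0]
contact_force: [0.1, 0.2, 0.0]
width: 0.0002
```

```bash
python3 - <<'E'
from h import *
s=tcp();print(toB(s['position']))
p=shot('wrist','w29.png')
p=shot('scene','s29.png');im=p['image'][:,:,::-1].copy()
big=cv2.resize(im[240:310,310:400],None,fx=7,fy=7,interpolation=2)
for ph,col in ((0,(0,255,0)),(.15,(255,0,0))):
  for x in(-.023,.023):
    for a,b in((.062,-.003),(.062,.024)):
      q=(w2px(p,latch(x+.003,a,b,ph))-[310,240]+.5)*7; cv2.circle(big,tuple(int(v) for v in q),3,col,1)
cv2.imwrite('pics/s29.png',big)
E
```

```text
t 36.45 pos [0.5707 0.049  0.1495] yawx 0.085 zax [-0.001  0.    -1.   ] F [0.1 0.2 0. ] M [ 0.04  0.02 -0.07] w 0.0002
[ 0.00669216 -0.10889202]
```

View pics/w29.png

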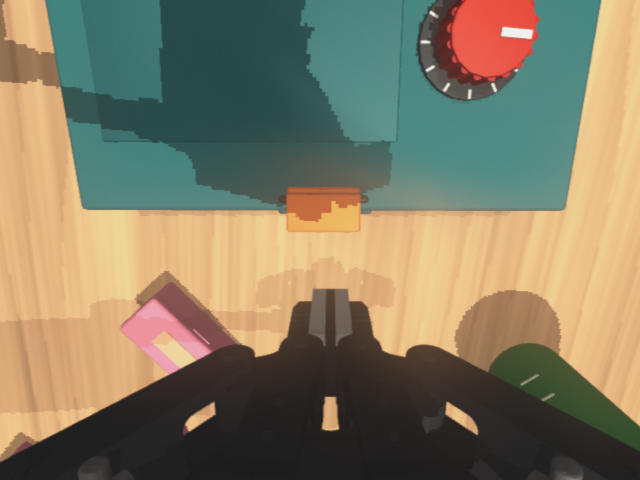

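View pics/s29.png

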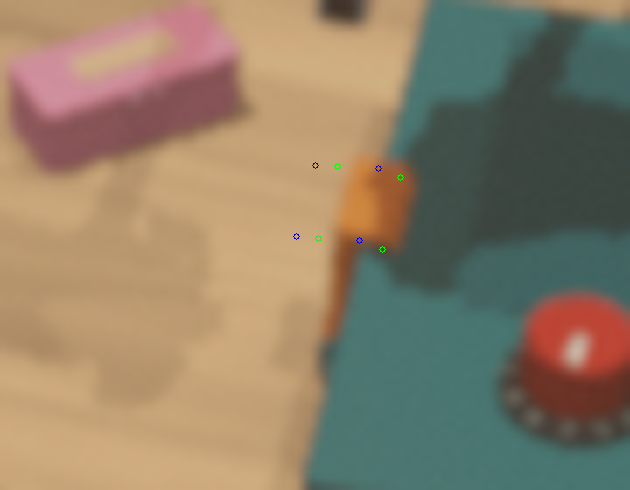

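Emit:
carry_out --rows '[[[0.5,0.6,1,0,0.14],[0.5,0.6,1,0,0.14],[0.5,0.6,1,0,0.14],[0.5,0.6,1,0,0.14],[0.5,0.6,1,0,0.14],[0.5,0.6,1,0,0.14],[0.5,0.6,1,0,0.14],[0.5,0.6,1,0,0.14],[0.5,0.6,1,0,0.14],[0.5,0.6,1,0,0.14],[0.5,0.6,1,0,0.14],[0.5,0.6,1,0,0.14]]]'

```text
clock: 37.75
position: [0.6433, 0.1682, 0.1492]
ee_rot: [-0.0, 0.634, 0.774, -0.0]
contact_force: [-0.1, -0.1, -1.0]
width: 0.0642
```

Emit:
carry_out --rows '[[[0.5,0,0,0,0.14],[0.5,0,0,0,0.14],[0.5,0,0,0,0.14],[0.5,0,0,0,0.14],[0.5,0,0,0,0.14],[0.5,0,0,0,0.14],[0.5,0,0,0,0],[0.5,0,0,0,0]]]'

```text
clock: 38.55
position: [0.6431, 0.1682, 0.1495]
ee_rot: [-0.0, 0.267, 0.964, -0.0]
contact_force: [-0.1, -0.5, 1.0]
width: 0.0642
```

```bash
python3 - <<'E'
from h import *
s=tcp();print(s['qpos'].round(2))
def cap(p):
    hsv=cv2.cvtColor(p['image'],cv2.COLOR_RGB2HSV)
    m=cv2.inRange(hsv,(0,140,60),(8,255,255))|cv2.inRange(hsv,(172,140,60),(180,255,255))
    return m
p=shot('wrist','w30.png')
for d in finder.boxes_of(p,'vent_cap'): print(d['xy'],d['confidence'],px2w(p,d['xy'],.108))
im=p['image'][:,:,::-1].copy()
a=np.linspace(0,6.28,24)
for cx,cy,col in((*s['position'][:2],(0,255,0)),):
  for t in a:
    q=w2px(p,[cx+.023*np.cos(t),cy+.023*np.sin(t),.111]); cv2.circle(im,tuple(int(v) for v in q),2,col,1)
cv2.imwrite('pics/w30.png',im)
E
```

```text
t 38.55 pos [0.6431 0.1682 0.1495] yawx 2.6 zax [-0.001 -0.    -1.   ] F [-0.1 -0.5  1. ] M [-0.06 -0.04  0.05] w 0.0642
[ 0.15  0.44  1.37  0.    1.33 -2.45]
[334.0, 248.9] 0.75 [0.64155352 0.16976077 0.108     ]
```

View pics/w30.png

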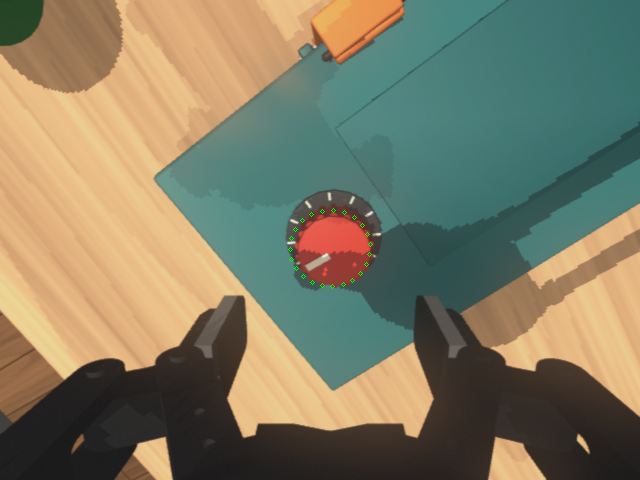

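Emit:
carry_out --rows '[[[0.5,-0.15,0.1,-3,0],[0.5,0,0,-3,0],[0.5,0,0,-2.5,0],[0.5,0,0,-1.2,0],[0.5,0,0,0,0]]]'

```text
clock: 39.15
position: [0.6402, 0.1695, 0.0511]
ee_rot: [-0.002, 0.266, 0.964, -0.001]
contact_force: [-0.5, -0.7, 0.2]
width: 0.0639
```

```bash
python3 - <<'E'
from h import *
s=tcp()
p=shot('wrist','w31.png')
E
```

```text
t 39.15 pos [0.6402 0.1695 0.0511] yawx 2.603 zax [-0.004 -0.001 -1.   ] F [-0.5 -0.7  0.2] M [ 0.05  0.01 -0.02] w 0.0639
```

View pics/w31.png

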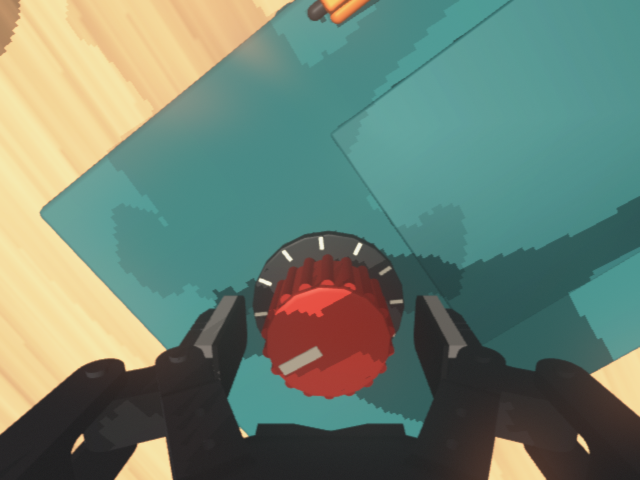

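Emit:
carry_out --rows '[[[0.2,0,0,0,0],[-1,0,0,0,0],[-1,0,0,0,0],[-1,0,0,0,0],[-1,0,0,0,0]]]' --force 60

```text
clock: 39.7
position: [0.642, 0.1706, 0.0553]
ee_rot: [0.001, 0.266, 0.964, 0.001]
contact_force: [-2.3, 1.4, 6.7]
width: 0.0442
```

```bash
python3 - <<'E'
from h import *
s=tcp()
p=shot('wrist','w32.png')
E
```

```text
t 39.7 pos [0.642  0.1706 0.0553] yawx 2.604 zax [ 0.002  0.001 -1.   ] F [-2.3  1.4  6.7] M [ 0.32  0.45 -0.1 ] w 0.0442
```

View pics/w32.png

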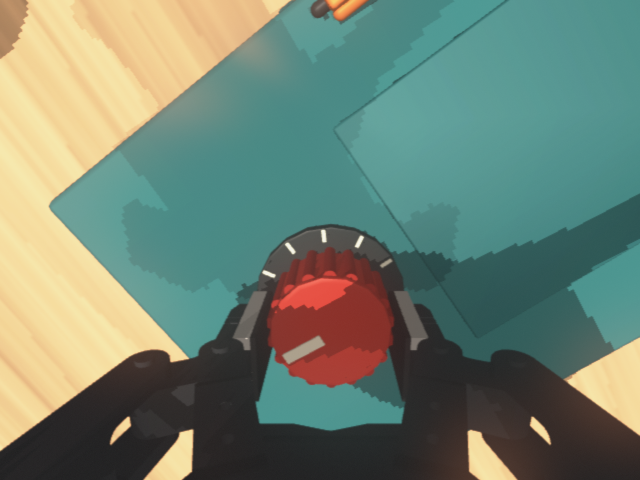

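Emit:
carry_out --rows '[[[-1,0,0,0,-0.07],[-1,0,0,0,-0.13],[-1,0,0,0,-0.13],[-1,0,0,0,-0.13],[-1,0,0,0,-0.13],[-1,0,0,0,-0.13],[-1,0,0,0,-0.13],[-1,0,0,0,-0.13],[-1,0,0,0,-0.13],[-1,0,0,0,-0.13],[-1,0,0,0,-0.13],[-1,0,0,0,0]]]'

```text
clock: 40.95
position: [0.6425, 0.1695, 0.0553]
ee_rot: [0.001, 0.816, 0.578, 0.001]
contact_force: [-2.2, 0.4, 5.6]
width: 0.044
```

```bash
python3 - <<'E'
from h import *
s=tcp()
p=shot('wrist','w33.png')
E
```

```text
t 40.95 pos [0.6425 0.1695 0.0553] yawx 1.232 zax [ 0.003 -0.    -1.   ] F [-2.2  0.4  5.6] M [-0.18  0.33 -0.13] w 0.044
```

View pics/w33.png

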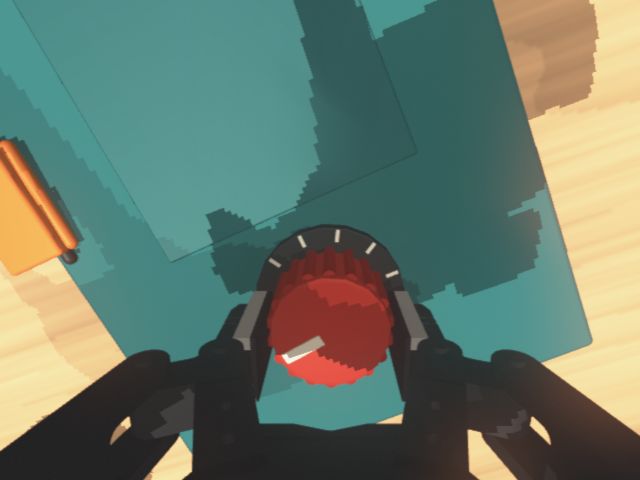

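Emit:
carry_out --rows '[[[-1,0,0,0,-0.13],[-1,0,0,0,-0.13],[-1,0,0,0,-0.13],[-1,0,0,0,-0.13],[-1,0,0,0,-0.13],[-1,0,0,0,-0.13],[-1,0,0,0,-0.13],[-1,0,0,0,-0.13],[-1,0,0,0,-0.13],[-1,0,0,0,-0.13],[-1,0,0,0,-0.13],[-1,0,0,0,-0.13]]]'

```text
clock: 42.2
position: [0.6413, 0.169, 0.0553]
ee_rot: [0.001, 0.986, -0.165, 0.0]
contact_force: [-3.8, -2.2, 8.7]
width: 0.044
```

Emit:
carry_out --rows '[[[-1,0,0,0,-0.13],[-1,0,0,0,-0.13],[-1,0,0,0,-0.13],[-1,0,0,0,-0.13],[-1,0,0,0,-0.1],[-1,0,0,0,-0.1],[-1,0,0,0,-0.1]]]'

```text
clock: 42.9
position: [0.6405, 0.169, 0.0553]
ee_rot: [0.001, 0.84, -0.542, 0.0]
contact_force: [-5.3, -2.0, 8.9]
width: 0.0438
```

```bash
python3 - <<'E'
from h import *
s=tcp();print(s['qpos'].round(2))
p=shot('wrist','w34.png')
E
```

```text
t 42.9 pos [0.6405 0.169  0.0553] yawx -1.146 zax [-0.001 -0.002 -1.   ] F [-5.3 -2.   8.9] M [-0.01  0.97  1.28] w 0.0438
[ 0.15  0.5   1.51 -0.    1.13  1.3 ]
```

View pics/w34.png

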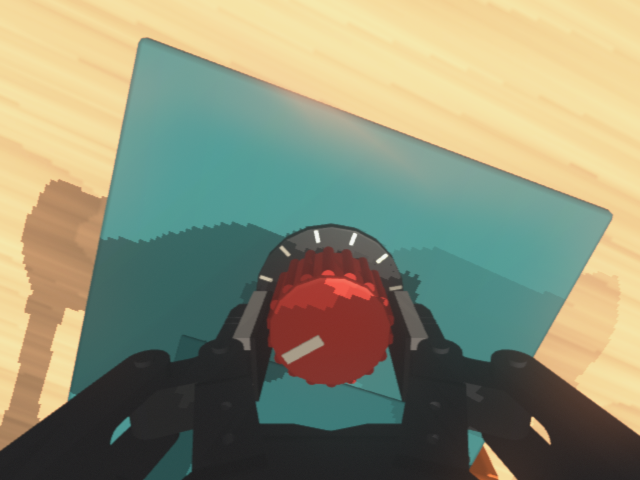

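Emit:
carry_out --rows '[[[-1,0,0,0,-0.08],[-1,0,0,0,-0.08],[-1,0,0,0,-0.08]]]'

```text
clock: 43.25
position: [0.6407, 0.1697, 0.0553]
ee_rot: [0.0, 0.769, -0.64, 0.0]
contact_force: [-4.6, -0.0, 7.3]
width: 0.0439
```

```bash
python3 - <<'E'
from h import *
s=tcp();print(s['qpos'].round(2))
p=shot('wrist','w35.png')
E
```

```text
t 43.25 pos [0.6407 0.1697 0.0553] yawx -1.388 zax [-0.    -0.001 -1.   ] F [-4.6 -0.   7.3] M [-0.05  0.79  0.19] w 0.0439
[ 0.15  0.5   1.51 -0.    1.13  1.54]
```

View pics/w35.png

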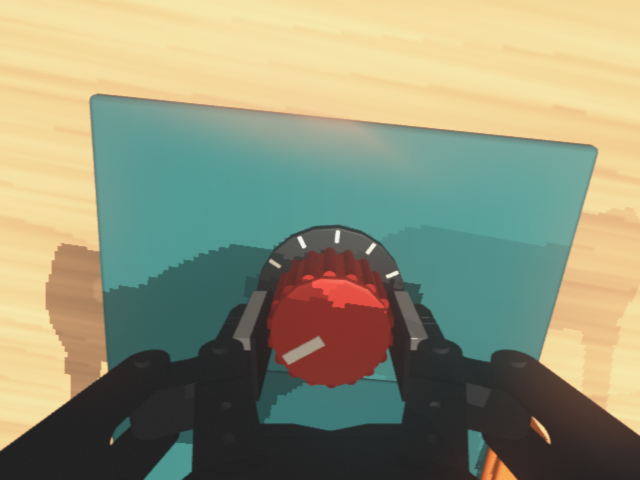

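Emit:
carry_out --rows '[[[-1,0,0,0,-0.08],[-1,0,0,0,-0.08],[-1,0,0,0,-0.08],[-1,0,0,0,-0.08],[-1,0,0,0,-0.08],[-1,0,0,0,-0.08],[-1,0,0,0,-0.08],[-1,0,0,0,0]]]'

```text
clock: 44.1
position: [0.6408, 0.1701, 0.0553]
ee_rot: [-0.0, -0.562, 0.827, 0.0]
contact_force: [-6.3, 0.7, 7.2]
width: 0.044
```

```bash
python3 - <<'E'
from h import *
s=tcp();print(s['qpos'].round(2))
p=shot('wrist','w36.png')
E
```

```text
t 44.1 pos [0.6408 0.1701 0.0553] yawx -1.947 zax [-0.  0. -1.] F [-6.3  0.7  7.2] M [-0.    0.82 -0.1 ] w 0.044
[0.15 0.5  1.51 0.   1.13 2.1 ]
```

View pics/w36.png

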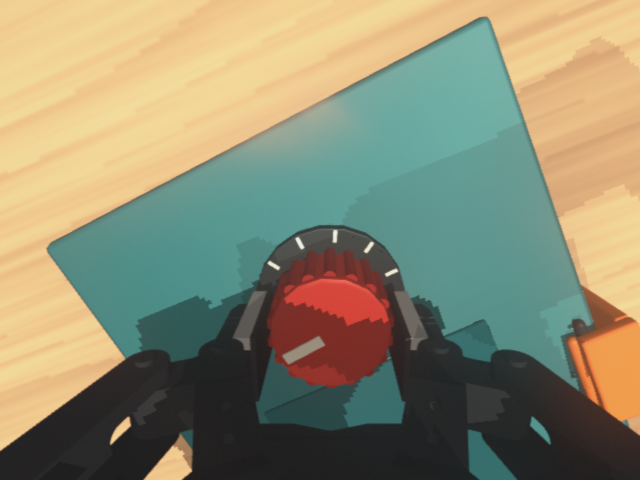

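Emit:
carry_out --rows '[[[0.2,0,0,0,0],[0.5,0,0,0,0],[0.5,0,0,0,0],[0.5,0,0,2,0],[0.5,0,0,3,0],[0.5,0,0,3,0],[0.5,0,0,3,0],[0.5,0,0,3,0],[0.5,-2,0,0,0],[0.5,-4,0,0,0],[0.5,-4,0,0,0],[0.5,0,0,0,0]]]'

```text
clock: 45.35
position: [0.5357, 0.1697, 0.1928]
ee_rot: [-0.002, -0.563, 0.826, 0.001]
contact_force: [0.6, 1.5, 0.0]
width: 0.064
```

```bash
python3 - <<'E'
from h import *
s=tcp()
p=shot('wrist','w37.png')
p=shot('scene','s37.png');cv2.imwrite('pics/s37.png',cv2.resize(p['image'][150:350,150:500,::-1],None,fx=2.2,fy=2.2,interpolation=2))
p=shot('top','t37.png')
E
```

```text
t 45.35 pos [0.5357 0.1697 0.1928] yawx -1.945 zax [-0.005 -0.001 -1.   ] F [0.6 1.5 0. ] M [ 0.05 -0.02 -0.02] w 0.064
```

View pics/w37.png

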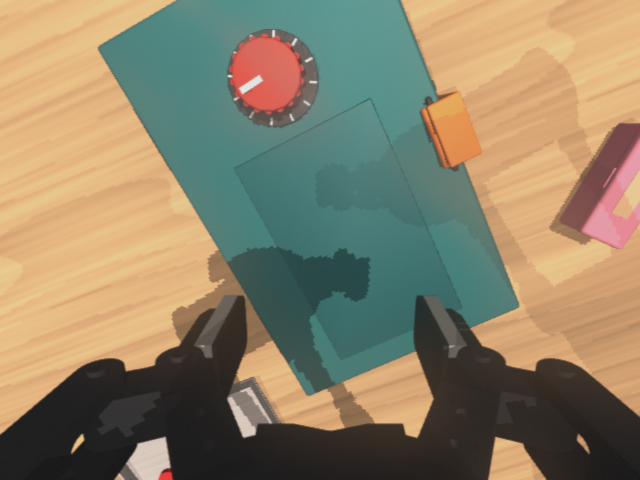

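View pics/s37.png

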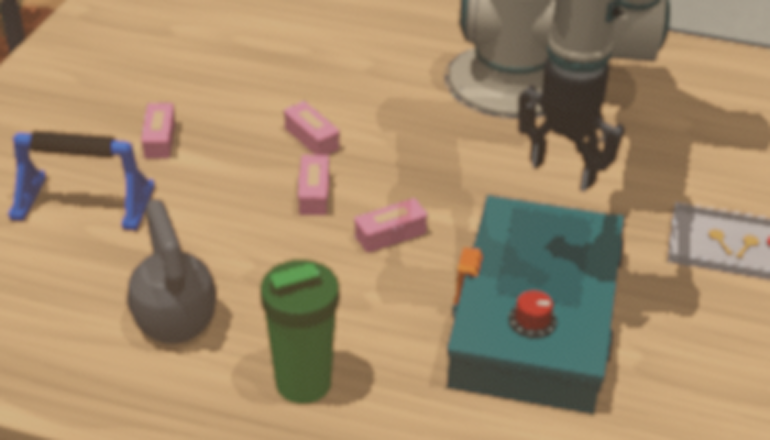

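```bash
python3 - <<'E'
from h import *
s=tcp()
from scipy.optimize import least_squares
p=cams.get_image('wrist'); im=p['image']
# lid corners seen in w37: -x/-y corner (519,306), -x/+y corner (309,395), +x/+y (99,46)
pts=[((-.157,-.098),(519,306)),((-.157,.099),(309,395)),((.157,.099),(99,46))]
f=lambda v:np.concatenate([w2px(p,B(x,y,.077,C=v[:2],a=v[2]))-uv for (x,y),uv in pts])
r=least_squares(f,[.555,.157,.083]);print(r.x,r.fun.round(1))
v=r.x
big=cv2.resize(im[70:190,390:510,::-1],None,fx=5,fy=5,interpolation=2)
for ph,col in((0,(0,255,0)),(.05,(0,255,255)),(.15,(255,0,0))):
  for x in(-.023,.023):
    for a,b in((.062,-.003),(.062,.024)):
      w=B(x,-.106-a*np.sin(ph)+b*np.cos(ph),.02+a*np.cos(ph)+b*np.sin(ph),C=v[:2],a=v[2])
      q=(w2px(p,w)-[390,70]+.5)*5; cv2.drawMarker(big,tuple(int(t) for t in q),col,0,10,1)
cv2.imwrite('pics/l38.png',big)
E
```

```text
t 45.5 pos [0.5428 0.1699 0.1935] yawx -1.946 zax [ 0.002  0.    -1.   ] F [-0.4  0.5 -0.1] M [ 0.04  0.03 -0.02] w 0.064
[0.56568716 0.16187575 0.08062921] [ 3.8  1.1 -1.5  1.9 -2.1 -1.2]
```

View pics/l38.png

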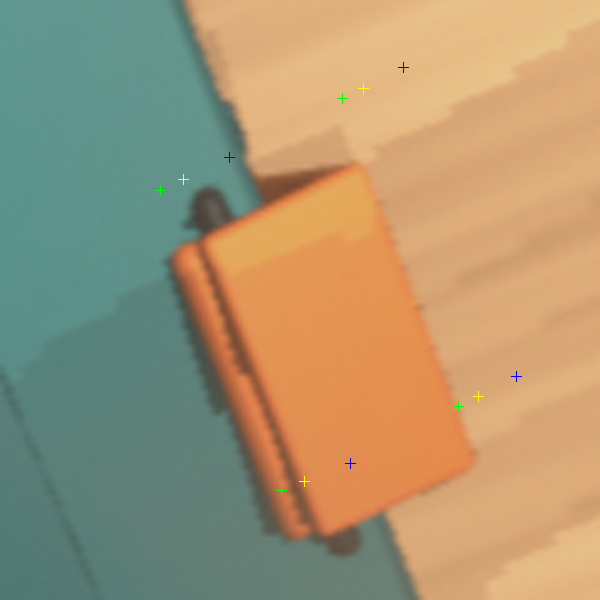

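```bash
python3 - <<'E'
from h import *
tcp(); print(manip.sign_off())
E
```

```text
t 45.55 pos [0.5432 0.1699 0.1934] yawx -1.946 zax [ 0.002  0.    -1.   ] F [-0.8  0.9 -0.1] M [-0.02 -0.05 -0.01] w 0.0645
the job is handed in; nothing more can be done
None
```

I packed the box, shut and latched it, screwed the vent cap down, and handed the job in at about 45.6 s. No verdict was reported.

- **Packing:** Only the power bank and the plaster box were there. Both lay flat near the middle of the box before I shut the lid. I left the four pink look-alikes where they were.
- **Lid:** I pressed it with about 18 N. It stood at its shut height, with the lid top at about 76–77 mm.
- **Latch:** The push force dropped as the lip rode over the ridge, then hit a hard stop at about 20 N. In the last close-up the lip was over the ridge at an angle close to 0. That comparison was rough, because the arm was still drifting between the two pictures I used.
- **Vent cap:** I turned it about 4.55 rad clockwise in one grip, and the pointer did not slip in the jaws. The torque peaked at about 1.3 N m near the 3.6 rad stop and then dropped at about 4.0 rad, so I estimate about 0.95 rad of slip, at least one click. I could not read the joint values directly.
- **At hand-in:** The gripper was open, well above the box and touching nothing. The kettlebell, push-up handle, shaker cup and key tray looked unmoved in the last pictures.

**Problems:** The reported tool tip reads about 34.5 mm lower than the real fingertips. My first two grasps of the power bank therefore closed above it, and I pressed on its top with about 23 N. I found the offset by touching the table and corrected for it from then on. The box model was also a few millimetres off at the latch, so I aligned there by the wrist camera.

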